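# Get the stain jar out from behind the reagent bottles

### The job

The stain jar, the low wide jar behind the three bottles in the reagent tray, is to go on the magnetic stirrer: stand all three bottles on the black rubber mat to get at it, set the jar upright in the middle of the stirrer's round plate while the bottles wait there, then put each bottle back upright on the very spot in the tray where it stood. Set things down rather than dropping them, tip nothing over, and leave the dropper bottle, the coverslip box and the eyepiece where they are.

Things in the scene. Friction and masses are not known exactly. Their poses are not given: they have to be found in the camera images.
- amber_c (a point): Round amber glass bottle, paper label, black ridged screw cap: 150 mm tall, body 54 mm across up to 96 mm, shoulder narrowing to a 28 mm neck at 116 mm, cap 33 mm across from 124 mm up. Loose, 280 g give or take 30%. The point is on its axis half-way up, 75 mm above its foot; z is up. Starts upright in the tray in one of three places, shared out by chance among the bottles.
- square_c (a point): Square white plastic bottle, paper label, white ridged screw cap: 144 mm tall, body 48 x 48 mm up to 98 mm (sides along its x and y), shoulder narrowing to a 26 mm neck at 111 mm, cap 33 mm across from 120 mm up. Loose, 220 g give or take 30%. The point is on its axis half-way up, 72 mm above its foot; z is up. Starts upright in another of the three places in the tray.
- alu_c (a point): Slim round aluminium bottle, paper label, grey ridged screw cap: 162 mm tall, body 47 mm across up to 108 mm, shoulder narrowing to a 24 mm neck at 126 mm, cap 29 mm across from 136 mm up. Loose, 200 g give or take 30%. The point is on its axis half-way up, 81 mm above its foot; z is up. Starts upright in another of the three places in the tray.
- jar_c (a point): The stain jar: low round clear glass jar with a steel screw lid, 52 mm across and 55 mm tall (the lid is the top 20 mm, of the same width). Loose, about 140 g. The point is on its axis half-way up, 27.5 mm above its foot; z is up. Starts at the back middle of the tray, a bottle 10 to 15 mm off its front and each side: no gripper fits beside it until they are gone.
- tray: Shallow grey plastic spill tray, fixed: 180 mm along its x (x points to its back, away from the robot) by 240 mm along its y, floor 4 mm and rim 17 mm above the table. Origin on the table under its middle. In its frame the jar starts near (50, 0) mm, the bottles near (-14, 0), (33, 61) and (33, -61) mm. Turned by up to 10 degrees.
- mat: Black rubber bench mat on the table, fixed: 130 mm along its x by 260 mm along its y, 3 mm thick, empty at the start. Origin on the table under its middle. It takes the three bottles in a row along its y, 80 mm apart. Turned by up to 10 degrees. Mat, tray and stirrer lie side by side along the robot's y, in any order.
- plate (a point): Centre of the top of the magnetic stirrer's round steel plate: 110 mm across, top 55 mm above the table. The stirrer is a low white box, 165 x 125 mm, fixed, with its knob on the side towards the robot (its -x). z is up.
- dropper_c (a point): Bystander: small amber dropper bottle with a black rubber bulb, 25 mm across and 76 mm tall, standing loose in the front left corner of the tray (near (-61, 92) mm in the tray's frame). The point is on its axis, half-way up.
- covers_c (a point): Bystander: small flat plastic coverslip box, 35 x 35 x 24 mm, lying loose in the front right corner of the tray (near (-62, -92) mm in the tray's frame). The point is its centre.
- eyepiece_c (a point): Bystander: black microscope eyepiece, 37 mm across and 58 mm tall with a narrower steel sleeve at the top, standing loose on the table about 100 mm to the left (+y) of the stirrer's plate. The point is on its axis, half-way up.

How it is judged (in metres and radians):
On the way, in this order (a step that is already met when the one before it is completed fails the run):
1. all three bottles stand upright on the rubber mat, let go (x of amber_c in the frame of mat between -0.055 and 0.055 m and y of amber_c in the frame of mat between -0.12 and 0.12 m and height (world z) of amber_c below 0.087 m and angle between each of amber_c, square_c, alu_c's own z axis and vertical below 0.1 rad and contact force between the fingers and amber below 0.1 N and x of square_c in the frame of mat between -0.055 and 0.055 m and y of square_c in the frame of mat between -0.12 and 0.12 m and height (world z) of square_c below 0.084 m and contact force between the fingers and square below 0.1 N and x of alu_c in the frame of mat between -0.055 and 0.055 m and y of alu_c in the frame of mat between -0.12 and 0.12 m and height (world z) of alu_c below 0.093 m and contact force between the fingers and alu below 0.1 N), for 0.2 s.
2. the stain jar stands upright in the middle of the stirrer's plate, let go, while all three bottles stand on the mat (all of step 1 and horizontal distance between jar_c and plate below 0.015 m and z of jar_c in the frame of plate between 0.018 and 0.034 m and angle between jar_c's own z axis and vertical below 0.1 rad and contact force between the fingers and jar below 0.1 N), for 0.2 s.
At the end, for the whole second after the job is handed in: The stain jar stands upright on the stirrer's plate with its centre within 15 mm of the plate's centre, each of the three bottles stands upright in the tray within 15 mm of where it stood at the start, and all are released and at rest (horizontal distance between jar_c and plate below 0.015 m and z of jar_c in the frame of plate between 0.018 and 0.034 m and angle between each of jar_c, amber_c, square_c, alu_c's own z axis and vertical below 0.1 rad and contact force between the fingers and jar below 0.1 N and linear speed of each of jar, amber, square, alu below 0.02 m/s and distance of each of amber_c, square_c, alu_c from where it was at the start of the episode below 0.015 m); the robot touches nothing.
It fails at once if the dropper bottle, the coverslip box or the eyepiece is shifted by more than 20 mm or knocked over (distance of any of dropper_c, covers_c, eyepiece_c from where it was at the start of the episode above 0.02 m or angle between any of dropper_c, covers_c, eyepiece_c's own z axis and vertical above 0.5 rad).
It fails at once if a bottle or the jar is tipped by more than 30 degrees (angle between any of amber_c, square_c, alu_c, jar_c's own z axis and vertical above 0.52 rad).
It fails at once if a bottle or the jar is let go of in the air, 30 mm or more above what it should stand on ((height (world z) of amber_c above 0.111 m and contact force between each of the fingers, the arm and amber below 0.05 N) or (height (world z) of square_c above 0.108 m and contact force between each of the fingers, the arm and square below 0.05 N) or (height (world z) of alu_c above 0.117 m and contact force between each of the fingers, the arm and alu below 0.05 N) or (height (world z) of jar_c above 0.115 m and contact force between each of the fingers, the arm and jar below 0.05 N)).
It also fails if it takes over 144 s, if anything falls off the work surface, if the arm or the gripper's body presses on something with over 40 N, if the wrist force passes 120 N, or if a joint passes its speed limit or range.

### The arm

A 6-joint arm with a two-finger parallel gripper is mounted at the origin on the work surface. World frame = base frame: x ahead of the robot, y to its left, z up, the work surface at z = 0. Lengths are in m, angles in degrees, forces in N, time in s.
With the tool pointing down it reaches from about 0.4 to 0.825 m from the base axis. Payload 7 kg.
Tool frame: the origin (TCP) lies at the very end of the fingers, on their centre line; the grasp point (between the pads) lies 19 mm behind it; z points along the fingers, y is the line along which they close (so a half turn about z gives the same grasp; the last joint's range is limited). The gripper opens to 88 mm and grips with 3 to 60 N. Pads are 19 mm wide; open, the fingers measure 130 mm over their backs; the gripper's body (78 mm by 193 mm) begins 47 mm behind the grasp point.
Start: joints at [16.507, 20.546, 0.682, 0, -70.136, -16.507], TCP at [0.675, -0, 0.196] pointing down, gripper open.
Joint ranges: [-176.03, 176.03], [-82.01, 121.73], [-58.28, 71.71], [-173.87, 95.51], [-174.79, -0.11], [-173.66, 173.66]. Speed limits (degrees/s): [136.94, 136.94, 172.46, 180, 180, 180].

### API

Orientations are given as [roll, pitch, yaw] about the fixed x, y, z axes, in that order (R = Rz(yaw) Ry(pitch) Rx(roll)).
In Python, from plant import ctrl gives the robot as it stands.
- The arm moves only by the tool carry_out, never from a script. Its argument "deltas" is a list that holds one entry, the list of rows, each a list of 5 numbers: the shift along the tool's x, y, z scaled (see below), then the turn about the tool's z scaled (see below), then the opening, from -1 (shut) to 1 (fully open). A call has 1 to 5 rows; each row is the pose to reach, as a shift and turn from the pose commanded when the call began, along the tool's axes at that moment, turning the shorter way round; what a row does not reach only later rows make up. The controller multiplies each number of a shift by 20 cm and each number of a turn by 2 pi rad. A row lasts 1/10 s, in which the tool goes at most 50 mm and 8.59 degrees, less where a joint would pass 70% of its speed; a pose out of reach is approached as far as the arm can. A call with a number of a shift or a turn outside -1 to 1 is refused whole. A call with a gripper value outside its range is refused whole. The fingers move at their own pace and stop on an object; the grip force is fixed at half the most. Time passes only in rows, so rows that repeat a pose let the fingers close. It gives the time, the measured TCP pose, the force, the opening and the grip force at its end, in the units of the state.
- ctrl.get_obs(): the state, without advancing time (a new reading comes with each control period).
- ctrl.snapshot(name): name is "scene" or "side" or "wrist"; returns a dict with "color" (400x640x3 uint8, red, green, blue), "camera_matrix" (3x3 intrinsics, pixels), "R" (3x3) and "t" (3): a world point X has camera coordinates R X + t. Camera axes: x right, y down, z forward; pixel columns grow to the right and rows downward; lengths in m; the calibration is good to about 2 mm. A picture is of the moment at which its call begins. There is no depth.
- ctrl.close_job(): hands the job in; it is judged then, once.
Trained networks look in a picture, given as the dict that the camera call returned (one of the last four; its "shot" number tells which), for a name from the list of things; names that differ only in an ending like _2 or _b are one class to them, and where a whole thing is asked for, a point or a joint stands for the part that bears it (a point fixed in the world has none). Each returns a list of dicts, best first, with "p" (0 to 1); they miss things now and then, are a little off and sometimes report something else, mostly with a low value. They report only what shows in the picture. A call takes as long as a camera call.
- ctrl.search_frame(picture, name): "centre" ([column, row] in pixels, amid what is visible of it).
- ctrl.silhouettes(picture, name): "mask" (400x640 bool, what is visible of it) and "centre" ([column, row] in pixels, amid what is visible of it).
- ctrl.spot_point(picture, name): "centre" ([column, row] in pixels: a listed point, or the origin of a listed thing).
The state is a dict: "clock": time; "joint_pos": joint angles; "qvel": joint speeds; "tau": joint torques, N m; "tool_pos": TCP position; "orientation": TCP orientation; "force": force on the tool from outside, world axes, zero at the start; "moment": the same for the moment, N m; "opening": finger opening in m; "gripper_force": force on a finger pad.
Only numpy, scipy, OpenCV 4.12 (cv2) and the standard library are available. Lean on these libraries where they do the work, as an engineer would, in place of code of your own. Each camera call takes 0.05 s, during which the arm holds its last target. There are 200 camera calls.

## Working session

There is one attempt and no reset: what is moved stays moved. The work goes in short steps, Python scripts to look and compute and a tool call to move; the robot and the scene stay as the last step left them, time stands still between calls to the robot, and variables do not carry over. Pictures are saved under pics/ and viewed, at most 14 in all, crops included, and the job is handed in when it is done.

Besides the shell and the picture viewer there is one more tool, called after "Emit:" as name([rows], argument=value, ...), one row to a line, values as JSON. carry_out: Moves the arm, as the interface text tells. Its arguments: {"type":"object","properties":{"deltas":{"type":"array"}},"required":["deltas"]}

```bash
mkdir -p pics && cat > h.py <<'E'
import numpy as np, cv2
from plant import ctrl
def ray(s,px):
    K=s["camera_matrix"];R=np.array(s["R"]);t=np.array(s["t"])
    d=R.T@np.linalg.inv(K)@np.array([px[0],px[1],1.]); return -R.T@t,d
def atz(s,px,z):
    c,d=ray(s,px); return c+d*(z-c[2])/d[2]
def proj(s,X):
    p=np.array(s["camera_matrix"])@(np.array(s["R"])@np.array(X)+s["t"]); return p[:2]/p[2]
Z=dict(amber_c=.079,square_c=.076,alu_c=.085,jar_c=.0315,tray=0,mat=0,plate=.055,dropper_c=.042,covers_c=.016,eyepiece_c=.029)
E
python3 - <<'E'
from h import *
o=ctrl.get_obs();print(o["tool_pos"],o["orientation"],o["opening"])
for n in("scene","side"):
    s=ctrl.snapshot(n);cv2.imwrite(f"pics/{n}0.png",s["color"][...,::-1])
    print(n,ray(s,(320,200))[0].round(3))
    for k,z in Z.items():
        r=ctrl.spot_point(s,k)[:2]
        print(k,[(round(q["p"],2),np.round(q["centre"],1).tolist(),atz(s,q["centre"],z).round(4).tolist()) for q in r])
E
```

```text
[ 6.74456713e-01 -3.17925871e-05  1.95121804e-01] [ 1.79905457e+02 -7.51575942e-03 -9.00064219e+01] 0.08761427475298379
scene [1.182 0.191 0.824]
amber_c [(0.95, [310.0, 212.4], [0.5341, -0.0022, 0.079])]
square_c [(0.96, [277.5, 222.5], [0.5824, -0.0644, 0.076]), (0.22, [439.4, 238.2], [0.5219, 0.2911, 0.076])]
alu_c [(0.98, [332.5, 230.0], [0.575, 0.0618, 0.085])]
jar_c [(0.63, [299.4, 251.8], [0.6146, -0.0027, 0.0315])]
tray [(0.73, [309.7, 236.8], [0.5419, -0.0004, -0.0])]
mat [(0.7, [210.5, 200.9], [0.5023, -0.2822, 0.0]), (0.19, [438.3, 234.7], [0.4445, 0.2978, 0.0])]
plate [(0.84, [443.1, 235.7], [0.4935, 0.3014, 0.055])]
dropper_c [(0.76, [352.4, 215.9], [0.4831, 0.0889, 0.042]), (0.34, [300.9, 249.7], [0.6156, 0.0013, 0.042])]
covers_c []
eyepiece_c [(0.88, [484.4, 249.7], [0.4846, 0.3992, 0.029]), (0.33, [441.6, 235.2], [0.4697, 0.3016, 0.029])]
side [-0.07  -0.602  0.699]
amber_c [(0.76, [316.4, 189.5], [0.528, -0.0023, 0.079])]
square_c [(0.67, [352.6, 193.6], [0.5794, -0.0713, 0.076])]
alu_c [(0.59, [314.5, 168.3], [0.5825, 0.059, 0.085]), (0.3, [324.4, 212.3], [0.4747, -0.0805, 0.085])]
jar_c [(0.52, [336.1, 191.3], [0.6036, 0.0027, 0.0315])]
tray [(0.91, [323.9, 215.8], [0.5394, -0.017, 0.0])]
mat [(0.65, [408.5, 279.0], [0.5158, -0.2876, 0.0])]
plate [(0.82, [229.9, 157.4], [0.4892, 0.2941, 0.055])]
dropper_c []
covers_c [(0.85, [331.6, 238.9], [0.4788, -0.1002, 0.016])]
eyepiece_c [(0.42, [210.3, 155.8], [0.4772, 0.3773, 0.029])]
```

View pics/scene0.png

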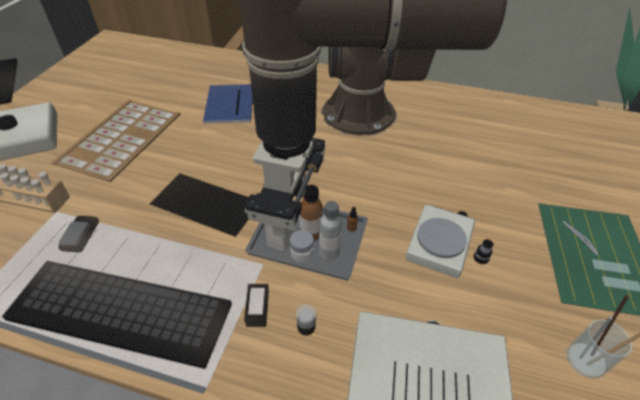

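View pics/side0.png

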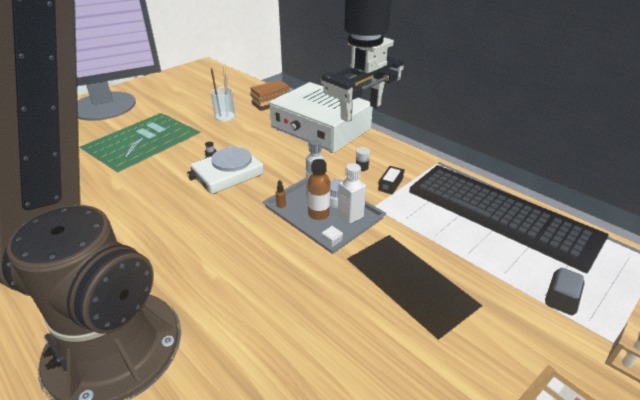

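The scene picture shows amber (310,212), alu (332,230), the jar (300,245) and the mat at left (205,202). The square bottle is hidden by the gripper there, but the side picture shows it at (352,194). In the side picture the mat is at (412,285) and the stirrer at (230,160). The arm needs to move out of the way before I measure precisely.

Emit:
carry_out([
  [[0.2,0,-0.1,0,1],[0.4,0,-0.2,0,1],[0.6,0,-0.3,0,1],[0.8,0,-0.4,0,1],[1.0,0,-0.5,0,1]],
])

```text
clock: 1.6
tool_pos: [0.6747, -0.2015, 0.2971]
orientation: [-180.0, -0.0, -90.0]
force: [0.7, -0.9, 0.7]
opening: 0.0879
gripper_force: 0.0
```

Emit:
carry_out([
  [[0.1,0.1,0,0,1],[0.2,0.2,0,0,1],[0.3,0.3,0,0,1],[0.3,0.3,0,0,1],[0.3,0.3,0,0,1]],
])

```text
clock: 2.1
tool_pos: [0.6148, -0.2605, 0.2964]
orientation: [-180.0, -0.0, -90.1]
force: [1.1, 0.4, -0.5]
opening: 0.0872
gripper_force: 0.0
```

```bash
cat > m.py <<'E'
from h import *
import pickle
o=ctrl.get_obs();print(o["tool_pos"],o["orientation"])
D={}
for n in("scene","side","wrist"):
    s=ctrl.snapshot(n);cv2.imwrite(f"pics/{n}1.png",s["color"][...,::-1])
    for k,z in Z.items():
        r=ctrl.spot_point(s,k)[:1]
        if r and r[0]["p"]>.4: D.setdefault(k,[]).append((n,r[0]["p"],s,r[0]["centre"]))
    pickle.dump(s,open(f"{n}1.pkl","wb"))
for k,L in D.items():
    A=np.zeros((3,3));b=np.zeros(3)
    for n,p,s,c in L:
        c0,d=ray(s,c);d/=np.linalg.norm(d);P=np.eye(3)-np.outer(d,d);A+=P;b+=P@c0
        print(k,n,round(p,2),np.round(c,1),atz(s,c,Z[k]).round(4)[:2])
    if len(L)>1: print("   tri",np.linalg.solve(A,b).round(4))
E
python3 m.py
```

```text
[ 0.6147695  -0.26048287  0.29644287] [-1.79960818e+02 -2.58747973e-03 -9.00659015e+01]
amber_c scene 0.67 [311.7 211.8] [0.5312 0.001 ]
amber_c side 0.92 [319.2 190.3] [ 0.5304 -0.0093]
amber_c wrist 0.59 [375.7 323.8] [ 0.5253 -0.0052]
   tri [ 0.5286 -0.0036  0.0767]
square_c scene 0.95 [280.7 226.6] [ 0.5918 -0.0534]
square_c side 0.88 [351.1 191.8] [ 0.5823 -0.064 ]
square_c wrist 0.96 [343.8 290.8] [ 0.577  -0.0638]
   tri [ 0.5825 -0.0588  0.0696]
alu_c scene 0.59 [331.7 228.9] [0.5724 0.0593]
alu_c side 0.81 [313.2 169.6] [0.5761 0.0572]
   tri [0.5747 0.0582 0.086 ]
jar_c scene 0.75 [299.3 248. ] [ 0.6045 -0.0062]
jar_c side 0.53 [335.3 190.9] [0.6034 0.0054]
jar_c wrist 0.71 [330.4 309. ] [0.5955 0.0034]
   tri [ 0.5997 -0.0018  0.0349]
tray scene 0.84 [309.  235.9] [ 0.5397 -0.0028]
tray side 0.84 [323.5 215.6] [ 0.5392 -0.0158]
tray wrist 0.96 [356.9 291.9] [ 0.5464 -0.0095]
   tri [ 0.5429 -0.0069 -0.0037]
mat scene 0.83 [209.5 204.5] [ 0.5148 -0.279 ]
mat side 0.8 [408.8 281.1] [ 0.5115 -0.2915]
mat wrist 0.59 [388.5 134.8] [ 0.5082 -0.2913]
   tri [ 0.51   -0.2881 -0.0046]
plate scene 0.92 [440.6 232.7] [0.4862 0.2951]
plate side 0.71 [229.1 158.2] [0.4852 0.2923]
   tri [0.486  0.2947 0.054 ]
dropper_c scene 0.47 [349.7 218.7] [0.4938 0.0847]
dropper_c side 0.5 [279.7 191.9] [0.4918 0.0913]
   tri [0.4918 0.087  0.0427]
covers_c scene 0.58 [281.2 209. ] [ 0.4894 -0.0911]
covers_c side 0.83 [332.  237.6] [ 0.4827 -0.0978]
covers_c wrist 0.55 [400.5 257.9] [ 0.4772 -0.0877]
   tri [ 0.4828 -0.0924  0.0143]
eyepiece_c scene 0.68 [484.4 249.4] [0.4837 0.3992]
eyepiece_c side 0.55 [208.3 154.8] [0.4762 0.386 ]
   tri [0.4811 0.3986 0.0231]
```

Emit:
carry_out([
  [[-0.2,0.03,0,0,1],[-0.45,0.06,0,0,1],[-0.7,0.1,0,0,1],[-0.9,0.13,0,0,1],[-1.0,0.15,0,0,1]],
])

```text
clock: 4.25
tool_pos: [0.5845, -0.0572, 0.2965]
orientation: [-180.0, 0.0, -89.9]
force: [0.2, 0.2, 0.3]
opening: 0.0875
gripper_force: 0.0
```

```bash
python3 - <<'E'
from h import *
import pickle
o=ctrl.get_obs();print(o["tool_pos"],o["orientation"])
s=ctrl.snapshot("wrist");cv2.imwrite("pics/wrist2.png",s["color"][...,::-1]);pickle.dump(s,open("wrist2.pkl","wb"))
print(ray(s,(320,200))[0],s["R"])
for k,z in Z.items():
    for q in ctrl.spot_point(s,k)[:1]: print(k,round(q["p"],2),np.round(q["centre"],1),atz(s,q["centre"],z).round(4))
E
```

```text
[ 0.58447236 -0.05715198  0.29649003] [-1.79953915e+02  3.08126438e-02 -8.98769757e+01]
[ 0.5829195  -0.14164492  0.48654925] [[-9.99995085e-01 -3.00336294e-03 -9.00164954e-04]
 [-3.13454163e-03  9.51083908e-01  3.08916777e-01]
 [-7.16567994e-05  3.08918080e-01 -9.51088647e-01]]
amber_c 0.73 [361.7 204.4] [ 0.5254 -0.002   0.079 ]
square_c 0.65 [324.7 160.4] [ 0.5771 -0.0629  0.076 ]
alu_c 0.94 [324.  244.2] [0.5773 0.0561 0.085 ]
jar_c 0.78 [311.8 191.3] [ 0.5958 -0.0066  0.0315]
tray 0.92 [341.3 187.2] [ 0.5487 -0.0043  0.    ]
dropper_c 0.8 [380.8 251.1] [0.4863 0.0891 0.042 ]
covers_c 0.57 [389.7 131.6] [ 0.4799 -0.0949  0.016 ]
```

View pics/wrist2.png

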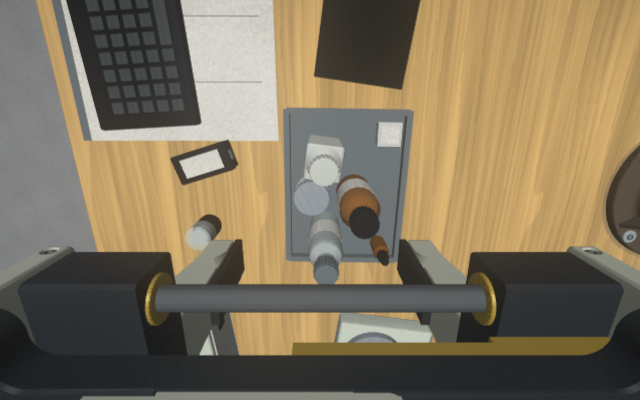

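The wrist view shows the square cap top near (323,163), the amber cap near (365,221), the alu cap near (326,268) and the jar lid near (312,196). The tray corners are near (286,108) and (413,110). I'll overlay the estimates on the picture to check them.

```bash
cat > ov.py <<'E'
from h import *
import pickle,sys
s=pickle.load(open("wrist2.pkl","rb"))
for n,px,z in(("sq",(323,165),.148),("am",(364.5,221),.154),("alu",(326,268),.166),("jar",(312,194),.059),("TL",(286,108),.017),("TR",(413,110),.017),("BL",(287,261),.017)): print(n,atz(s,px,z).round(4))
S=4;im=cv2.resize(s["color"][90:290,260:430,::-1],None,fx=S,fy=S,interpolation=cv2.INTER_CUBIC)[:,:,:].copy()
def circ(x,y,z,r,c):
    a=np.linspace(0,2*np.pi,60)
    p=np.array([(proj(s,(x+r*np.cos(t),y+r*np.sin(t),z))-[260,90]+.5)*S for t in a]).astype(int);cv2.polylines(im,[p],True,c,1)
P=dict(am=(.528,-.003,.154,.0165,.1,.027),sq=(.579,-.063,.148,.0165,.102,.024),alu=(.577,.058,.166,.0145,.112,.0235),jar=(.598,-.003,.059,.026,.004,.026))
for k,(x,y,zt,r,zb,rb) in P.items():
    circ(x,y,zt,r,(0,0,255));circ(x,y,zb,rb,(0,255,0))
    if k!="jar": circ(x,y,.004,rb,(255,0,255))
cv2.imwrite("pics/ov.png",cv2.resize(im,(510,600)))
E
python3 ov.py
```

```text
sq [ 0.58   -0.0715  0.148 ]
am [ 0.5318 -0.0075  0.154 ]
alu [0.5759 0.0469 0.166 ]
jar [ 0.5948 -0.0107  0.059 ]
TL [ 0.633  -0.1282  0.017 ]
TR [ 0.4485 -0.1259  0.017 ]
BL [0.639  0.1213 0.017 ]
```

View pics/ov.png

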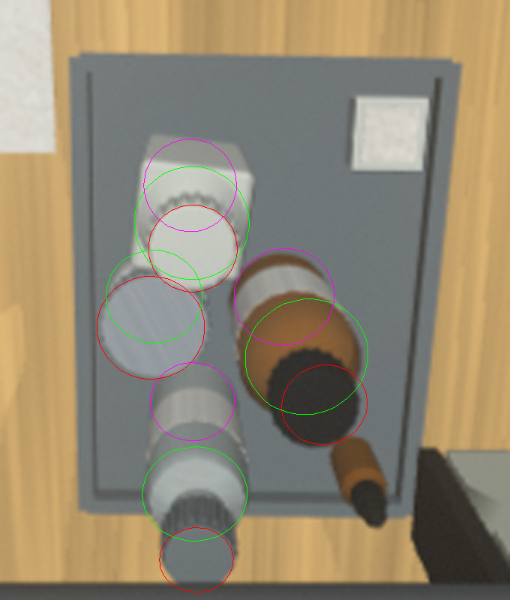

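Square, jar and alu match their overlays. Amber should be about 3 mm further in +x and 2 mm further in -y, so (0.531, -0.0045). I'll start with the square bottle.

Emit:
carry_out([
  [[0.017,0.03,0.15,0,1],[0.017,0.03,0.3,0,1],[0.017,0.03,0.45,0,1],[0.017,0.03,0.53,0,1],[0.017,0.03,0.53,0,1]],
])

```text
clock: 5.3
tool_pos: [0.5774, -0.064, 0.1874]
orientation: [179.7, -0.0, -90.1]
force: [-0.8, 0.1, -0.1]
opening: 0.0875
gripper_force: 0.0
```

Emit:
carry_out([
  [[0,0,0.08,0,1],[0,0,0.16,0,1],[0,0,0.25,0,1],[0,0,0.34,0,1],[0,0,0.34,0,1]],
])

```text
clock: 5.8
tool_pos: [0.5781, -0.0637, 0.1209]
orientation: [179.8, -0.0, -90.0]
force: [-0.2, -0.3, -0.1]
opening: 0.0872
gripper_force: 0.0
```

Emit:
carry_out([
  [[0,0,0,0,0.2],[0,0,0,0,-0.2],[0,0,0,0,-0.6],[0,0,0,0,-1],[0,0,0,0,-1]],
])

```text
clock: 6.3
tool_pos: [0.5792, -0.0634, 0.1226]
orientation: [-180.0, 0.0, -90.0]
force: [0.2, -0.5, 0.2]
opening: 0.0531
gripper_force: 0.0
```

Emit:
carry_out([
  [[0,0,0,0,-1],[0,0,0,0,-1],[0,0,0,0,-1],[0,0,0,0,-1],[0,0,0,0,-1]],
])

```text
clock: 6.8
tool_pos: [0.579, -0.0634, 0.122]
orientation: [180.0, 0.0, -90.0]
force: [-0.4, -0.9, -1.0]
opening: 0.0133
gripper_force: 0.0
```

```bash
python3 - <<'E'
from h import *
o=ctrl.get_obs();print(o["tool_pos"],o["opening"],o["gripper_force"])
a=ctrl.snapshot("side")["color"][80:280,220:440,::-1];b=ctrl.snapshot("scene")["color"][130:330,180:400,::-1]
cv2.imwrite("pics/g1.png",cv2.resize(np.hstack([a,b]),(800,364)))
E
```

```text
[ 0.57895431 -0.06342317  0.12202037] 0.013251913682162105 0.0
```

View pics/g1.png

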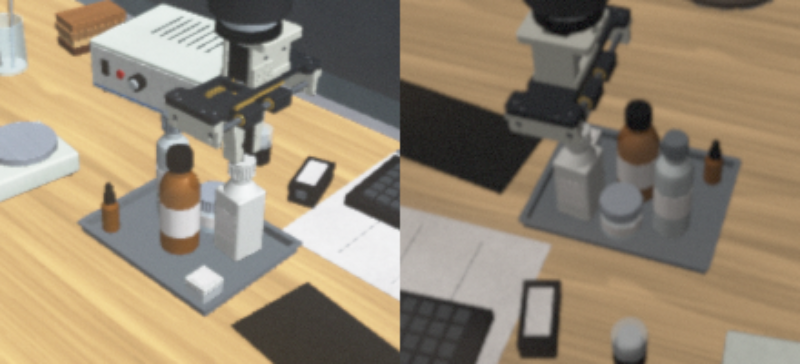

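```bash
python3 - <<'E'
from h import *
o=ctrl.get_obs();p=o["tool_pos"];ims=[]
for n in("side","scene"):
    s=ctrl.snapshot(n);im=s["color"][...,::-1].copy();c=proj(s,p).astype(int);print(n,proj(s,p),proj(s,(.579,-.063,.148)))
    x,y=c[0]-30,c[1]-45
    im=cv2.resize(im[y:y+90,x:x+60],None,fx=6,fy=6,interpolation=cv2.INTER_CUBIC)
    def dot(X,col): cv2.circle(im,tuple(((proj(s,X)-[x,y]+.5)*6).astype(int)),3,col,-1)
    dot(p,(0,0,255));dot((.579,-.063,.148),(0,255,0));dot((.579,-.063,.004),(255,0,255))
    ims.append(im)
cv2.imwrite("pics/g2.png",np.hstack(ims))
E
```

```text
side [350.8637669  176.19688307] [351.26624806 166.63437975]
scene [277.39114733 207.66881135] [276.96034043 199.49684219]
```

View pics/g2.png

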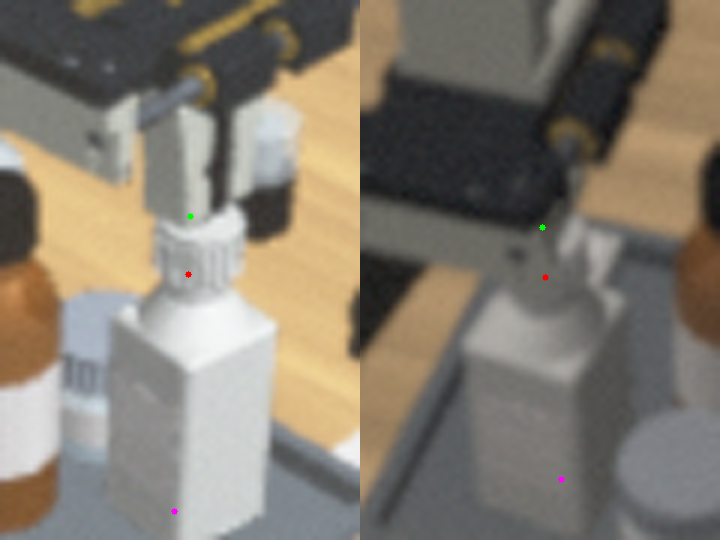

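```bash
python3 - <<'E'
from h import *
import pickle
o=ctrl.get_obs();print(o["tool_pos"],o["opening"],o["gripper_force"],o["joint_pos"])
s1=pickle.load(open("side1.pkl","rb"));s=ctrl.snapshot("side")
w=ctrl.snapshot("wrist")
g=lambda q:cv2.cvtColor(q["color"],cv2.COLOR_RGB2GRAY)
T=g(s1)[185:225,335:370];r=cv2.matchTemplate(g(s)[175:235,325:380],T,cv2.TM_CCOEFF_NORMED);print(cv2.minMaxLoc(r))
im=w["color"][...,::-1].copy()
for X,c in((o["tool_pos"],(0,0,255)),((.579,-.063,.148),(0,255,0))):
    print(proj(w,X));cv2.circle(im,tuple(proj(w,X).astype(int)),3,c,-1)
cv2.imwrite("pics/g3.png",im)
E
```

```text
[ 0.57899709 -0.06341876  0.12206421] 0.00132900480341184 0.0 [ 1.29744239e+01  1.52865757e+01 -1.71277018e+01 -1.01909856e-03
 -5.75856888e+01 -1.29748080e+01]
(-0.051450226455926895, 0.9984079003334045, (0, 20), (10, 10))
[317.74454133 231.77697479]
[317.40230827 250.46548503]
```

View pics/g3.png

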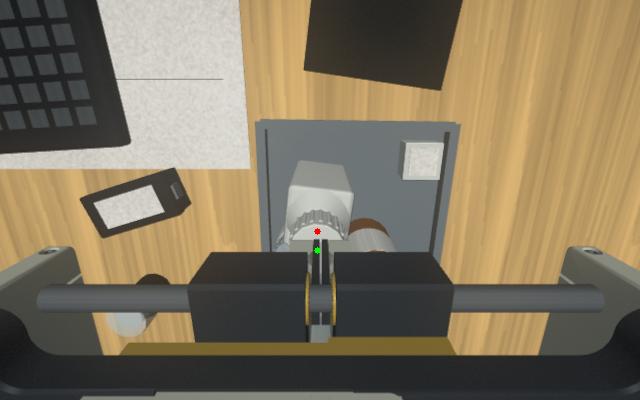

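```bash
python3 - <<'E'
from h import *
ims=[]
s=ctrl.snapshot("side");a=cv2.imread("pics/side0.png");
for im,s in((a,s),(cv2.imread("pics/scene0.png"),ctrl.snapshot("scene"))):
    P=[proj(s,(.6745+dx,0,z)) for z in(.195,.225) for dx in(-.05,.05)]
    x,y=(np.mean(P,0)-[40,50]).astype(int)
    c=cv2.resize(im[y:y+90,x:x+80],None,fx=5,fy=5,interpolation=cv2.INTER_CUBIC)
    for i,p in enumerate(P): cv2.circle(c,tuple(((p-[x,y]+.5)*5).astype(int)),3,((0,0,255),(0,0,255),(0,255,0),(0,255,0))[i],-1)
    ims.append(c)
w=cv2.imread("pics/wrist2.png")
cv2.imwrite("pics/t.png",np.hstack(ims))
E
```

```text
(no output)
```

View pics/t.png

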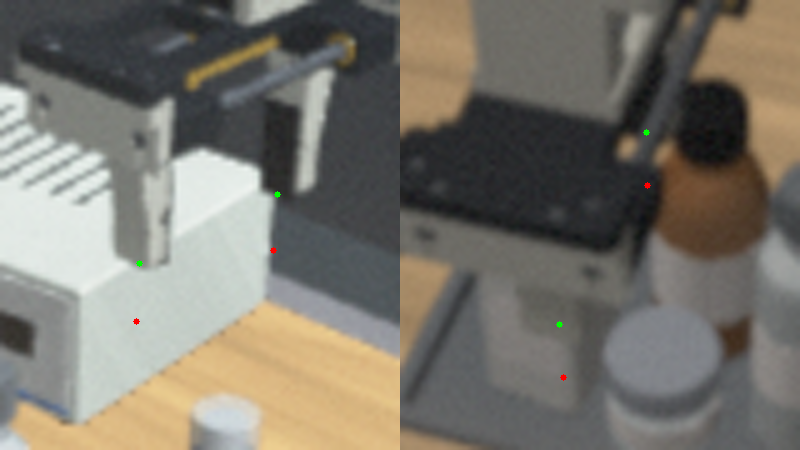

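The picture shows the real fingertips about 30 mm above the reported TCP, so the fingers closed above the cap and the bottle never moved. I'll raise the arm and measure where the tips really are.

Emit:
carry_out([
  [[0,0,-0.15,0,-1],[0,0,-0.3,0,-1],[0,0,-0.45,0,-1],[0,0,-0.5,0,-1],[0,0,-0.5,0,-1]],
])

```text
clock: 7.7
tool_pos: [0.5799, -0.0633, 0.2238]
orientation: [-179.8, 0.0, -90.0]
force: [0.3, 0.1, -0.5]
opening: 0.0006
gripper_force: 0.0
```

```bash
python3 - <<'E'
from h import *
import pickle
ctrl.snapshot("side")
o=ctrl.get_obs();p=np.array(o["tool_pos"]);print(p,o["opening"]);ims=[]
for n in("side","scene","wrist"):
    s=ctrl.snapshot(n);pickle.dump(s,open(n+"T.pkl","wb"));c=proj(s,p+[0,0,.03]).astype(int);x,y=c-[33,45]
    print(n,x,y,proj(s,p),proj(s,p+[0,0,.03]))
    im=cv2.resize(s["color"][y:y+90,x:x+66,::-1],None,fx=4,fy=6,interpolation=cv2.INTER_CUBIC)
    for q,col in((p,(0,0,255)),(p+[0,0,.03],(0,255,0))): cv2.circle(im,tuple(((proj(s,q)-[x,y]+.5)*[4,6]).astype(int)),2,col,-1)
    ims.append(im)
cv2.imwrite("pics/tt.png",np.hstack(ims))
E
```

```text
[ 0.57896355 -0.0632599   0.22207343] 0.000641318899068934
side 320 80 [352.93728257 137.94086338] [353.62704821 125.51310695]
scene 241 117 [274.98450878 174.10371624] [274.16296064 162.94910613]
wrist 283 209 [316.52619404 232.84809297] [316.03688719 254.51677433]
```

View pics/tt.png

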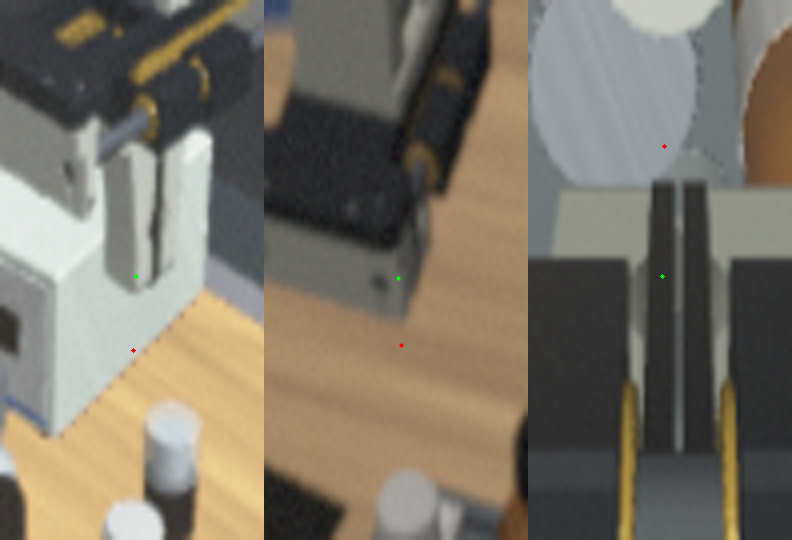

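```bash
python3 - <<'E'
from h import *
import pickle
p=np.array([.57896,-.06326,.22207])
for ps in((355,127.3),(357,127.3)):
  for wc in (319,321):
    A=np.zeros((3,3));b=np.zeros(3);R=[]
    for n,c in(("sideT",ps),("wristT",(wc,239.3))):
        s=pickle.load(open(n+".pkl","rb"));c0,d=ray(s,c);d/=np.linalg.norm(d);P=np.eye(3)-np.outer(d,d);A+=P;b+=P@c0;R.append((c0,d))
    X=np.linalg.solve(A,b);print((X-p).round(4),[np.linalg.norm((np.eye(3)-np.outer(d,d))@(X-c)).round(4) for c,d in R])
E
```

```text
[-0.0023 -0.0075  0.0287] [np.float64(0.0014), np.float64(0.0014)]
[-0.0033 -0.0081  0.0294] [np.float64(0.0012), np.float64(0.0012)]
[-0.0015 -0.0102  0.0304] [np.float64(0.0005), np.float64(0.0005)]
[-0.0025 -0.0107  0.0312] [np.float64(0.0007), np.float64(0.0007)]
```

The tips are 30 mm short along z and centred otherwise. I'll regrasp the square bottle at a reported TCP z of 0.098, with the real tips at 0.128.

Emit:
carry_out([
  [[0,0,0,0,1],[0,0,0,0,1],[0,0,0,0,1],[0,0,0.05,0,1],[0,0,0.1,0,1]],
])

```text
clock: 8.4
tool_pos: [0.5789, -0.0634, 0.2012]
orientation: [-180.0, 0.0, -90.0]
force: [0.7, -0.2, 0.0]
opening: 0.0348
gripper_force: 0.0
```

Emit:
carry_out([
  [[0,0,0,0,1],[0,0,0,0,1],[0,0,0,0,1],[0,0,0.05,0,1],[0,0,0.1,0,1]],
])

```text
clock: 8.9
tool_pos: [0.5791, -0.0633, 0.1816]
orientation: [-180.0, 0.0, -90.0]
force: [0.7, -0.1, -0.4]
opening: 0.0754
gripper_force: 0.0
```

Emit:
carry_out([
  [[0,0,0.1,0,1],[0,0,0.2,0,1],[0,0,0.3,0,1],[0,0,0.42,0,1],[0,0,0.42,0,1]],
])

```text
clock: 9.4
tool_pos: [0.5761, -0.0637, 0.0941]
orientation: [179.6, -0.0, -90.0]
force: [-0.0, -0.0, -0.2]
opening: 0.0876
gripper_force: 0.0
```

Emit:
carry_out([
  [[0,0,0,0,-1],[0,0,0,0,-1],[0,0,0,0,-1],[0,0,0,0,-1],[0,0,0,0,-1]],
])

```text
clock: 9.9
tool_pos: [0.5793, -0.0634, 0.0987]
orientation: [-179.9, 0.0, -90.0]
force: [-0.5, -0.6, 0.2]
opening: 0.0531
gripper_force: 0.0
```

Emit:
carry_out([
  [[0,0,0,0,-1],[0,0,0,0,-1],[0,0,0,0,-1],[0,0,0,0,-1],[0,0,0,0,-1]],
])

```text
clock: 10.4
tool_pos: [0.5793, -0.0634, 0.0982]
orientation: [-180.0, 0.0, -90.0]
force: [0.8, 0.2, 0.4]
opening: 0.0323
gripper_force: 30.0
```

Emit:
carry_out([
  [[0,0,-0.03,0,-1],[0,0,-0.1,0,-1],[0,0,-0.2,0,-1],[0,0,-0.28,0,-1],[0,0,-0.3,0,-1]],
])

```text
clock: 10.9
tool_pos: [0.5796, -0.0634, 0.1599]
orientation: [-179.9, 0.0, -90.0]
force: [-0.3, 0.3, -2.3]
opening: 0.0319
gripper_force: 30.0
```

Emit:
carry_out([
  [[0.04,0.01,0,0,-1],[0.12,0.03,0,0,-1],[0.23,0.06,0,0,-1],[0.35,0.09,0,0,-1],[0.48,0.12,0,0,-1]],
])

```text
clock: 11.4
tool_pos: [0.5533, -0.1611, 0.1568]
orientation: [179.9, 0.0, -90.0]
force: [0.8, 0.0, -1.8]
opening: 0.0318
gripper_force: 30.0
```

Emit:
carry_out([
  [[0.13,0.035,0,0,-1],[0.26,0.07,0,0,-1],[0.38,0.1,0,0,-1],[0.5,0.13,0,0,-1],[0.6,0.16,0,0,-1]],
])

```text
clock: 11.9
tool_pos: [0.521, -0.2814, 0.1567]
orientation: [179.9, 0.0, -90.1]
force: [0.4, 0.9, -3.0]
opening: 0.032
gripper_force: 30.0
```

Emit:
carry_out([
  [[0.12,0.03,0,0,-1],[0.24,0.06,0,0,-1],[0.34,0.09,0,0,-1],[0.41,0.11,0,0,-1],[0.438,0.115,0,0,-1]],
])

```text
clock: 12.4
tool_pos: [0.4984, -0.3685, 0.157]
orientation: [179.9, 0.0, -90.1]
force: [0.5, -0.5, -2.9]
opening: 0.0315
gripper_force: 30.0
```

Emit:
carry_out([
  [[0,0,0,0,-1],[0,0,0.06,0,-1],[0,0,0.14,0,-1],[0,0,0.2,0,-1],[0,0,0.24,0,-1]],
])

```text
clock: 12.9
tool_pos: [0.4996, -0.366, 0.1084]
orientation: [179.9, 0.0, -89.9]
force: [0.6, -0.6, -2.6]
opening: 0.032
gripper_force: 30.0
```

Emit:
carry_out([
  [[0,0,0.02,0,-1],[0,0,0.04,0,-1],[0,0,0.055,0,-1],[0,0,0.062,0,-1],[0,0,0.062,0,-1]],
])

```text
clock: 13.4
tool_pos: [0.5, -0.3671, 0.0978]
orientation: [-180.0, -0.0, -90.0]
force: [-0.7, 0.9, -2.3]
opening: 0.0324
gripper_force: 30.0
```

Emit:
carry_out([
  [[0,0,0.003,0,-1],[0,0,0.005,0,-1],[0,0,0.005,0,-1],[0,0,0.005,0,-1],[0,0,0.005,0,-1]],
])

```text
clock: 13.9
tool_pos: [0.5003, -0.3672, 0.0972]
orientation: [-180.0, -0.0, -90.0]
force: [-0.8, 0.2, 1.4]
opening: 0.0323
gripper_force: 30.0
```

```bash
python3 - <<'E'
from h import *
for i in range(3):
    o=ctrl.get_obs();print(o["tool_pos"],o["force"]);ctrl.snapshot("side")
E
```

```text
[ 0.50031299 -0.36723636  0.09717219] [-0.81289434  0.17603279  1.36235911]
[ 0.50033055 -0.36721668  0.0971479 ] [0.42702999 0.74237494 2.20421504]
[ 0.50029477 -0.36724918  0.09712826] [-0.43737486  0.16569307  1.99800352]
```

Seated. Release it and go to amber.

Emit:
carry_out([
  [[0,0,0,0,0.2],[0,0,0,0,1],[0,0,0,0,1],[0,0,0,0,1],[0,0,0,0,1]],
])

```text
clock: 14.55
tool_pos: [0.4999, -0.367, 0.0965]
orientation: [180.0, 0.0, -90.0]
force: [-0.3, 0.1, -0.6]
opening: 0.0668
gripper_force: 0.0
```

Emit:
carry_out([
  [[0,0,-0.03,0,1],[0,0,-0.1,0,1],[0,0,-0.22,0,1],[0,0,-0.36,0,1],[0,0,-0.45,0,1]],
])

```text
clock: 15.05
tool_pos: [0.5008, -0.3676, 0.1903]
orientation: [-179.8, -0.1, -90.0]
force: [0.4, -0.8, -0.2]
opening: 0.0875
gripper_force: 0.0
```

Emit:
carry_out([
  [[-0.1,-0.01,0,0,1],[-0.25,-0.03,0,0,1],[-0.43,-0.05,0,0,1],[-0.62,-0.07,0,0,1],[-0.82,-0.08,0,0,1]],
])

```text
clock: 15.55
tool_pos: [0.5164, -0.202, 0.1881]
orientation: [-179.9, -0.0, -90.0]
force: [0.5, 0.7, -1.1]
opening: 0.0875
gripper_force: 0.0
```

Emit:
carry_out([
  [[-0.2,-0.02,0,0,1],[-0.4,-0.03,0,0,1],[-0.6,-0.05,0,0,1],[-0.8,-0.07,0,0,1],[-0.92,-0.075,0,0,1]],
])

```text
clock: 16.05
tool_pos: [0.5316, -0.0166, 0.1883]
orientation: [-179.9, 0.0, -89.9]
force: [-0.1, -0.4, -0.6]
opening: 0.0877
gripper_force: 0.0
```

Emit:
carry_out([
  [[-0.05,0,0,0,1],[-0.0735,0,0,0,1],[-0.0735,0,0,0,1],[-0.0735,0,0,0,1],[-0.0735,0,0,0,1]],
])

```text
clock: 16.55
tool_pos: [0.5309, -0.0053, 0.1867]
orientation: [180.0, -0.0, -90.1]
force: [-0.6, -0.5, 0.7]
opening: 0.0875
gripper_force: 0.0
```

```bash
python3 - <<'E'
from h import *
o=ctrl.get_obs();print(o["tool_pos"],o["opening"])
s=ctrl.snapshot("side");w=ctrl.snapshot("wrist")
for k in("square_c","amber_c","alu_c"):
    for n,q in(("side",s),("w",w)):
        for r in ctrl.spot_point(q,k)[:1]: print(k,n,round(r["p"],2),atz(q,r["centre"],Z[k]).round(4))
E
```

```text
[ 0.53090856 -0.00526088  0.18670883] 0.08748730812893661
square_c side 0.5 [0.4664 0.0539 0.076 ]
amber_c side 0.97 [ 0.5352 -0.0044  0.079 ]
alu_c side 0.59 [0.5789 0.0607 0.085 ]
alu_c w 0.7 [0.5739 0.0552 0.085 ]
```

Emit:
carry_out([
  [[0,0,0.1,0,1],[0,0,0.22,0,1],[0,0,0.34,0,1],[0,0,0.43,0,1],[0,0,0.43,0,1]],
])

```text
clock: 17.45
tool_pos: [0.5292, -0.0047, 0.0983]
orientation: [179.7, -0.1, -90.0]
force: [0.5, -0.3, 0.2]
opening: 0.0874
gripper_force: 0.0
```

Emit:
carry_out([
  [[0,0,0,0,-1],[0,0,0,0,-1],[0,0,0,0,-1],[0,0,0,0,-1],[0,0,0,0,-1]],
])

```text
clock: 17.95
tool_pos: [0.5312, -0.0042, 0.1012]
orientation: [-180.0, 0.0, -90.0]
force: [-1.0, 0.3, 0.5]
opening: 0.0529
gripper_force: 0.0
```

Emit:
carry_out([
  [[0,0,0,0,-1],[0,0,0,0,-1],[0,0,0,0,-1],[0,0,0,0,-1],[0,0,0,0,-1]],
])

```text
clock: 18.45
tool_pos: [0.5313, -0.0042, 0.1008]
orientation: [-180.0, 0.0, -90.0]
force: [1.5, 0.4, -0.0]
opening: 0.0324
gripper_force: 30.0
```

```bash
python3 - <<'E'
from h import *
o=ctrl.get_obs();print(o["tool_pos"],o["opening"])
a=ctrl.snapshot("side");b=ctrl.snapshot("scene")
for q in(a,b):
    for r in ctrl.spot_point(q,"square_c")[:2]: print(round(r["p"],2),atz(q,r["centre"],.075).round(4))
cv2.imwrite("pics/a1.png",np.hstack([a["color"][100:340,200:500,::-1],b["color"][120:360,150:450,::-1]]))
E
```

```text
[ 0.53130411 -0.00423967  0.10076014] 0.03235470862476623
0.75 [ 0.5103 -0.3707  0.075 ]
0.58 [ 0.5041 -0.3682  0.075 ]
```

View pics/a1.png

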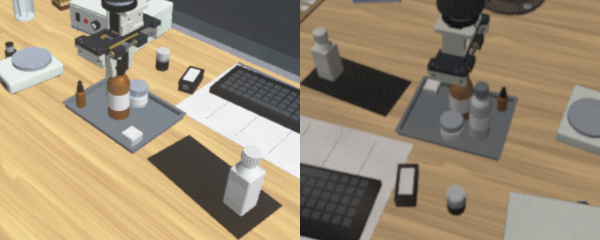

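The side picture shows the square bottle upright on the far part of the mat (crop 243,180), and amber is gripped at 32 mm. Now move amber to the mat.

Emit:
carry_out([
  [[0,0,-0.03,0,-1],[0,0,-0.1,0,-1],[0,0,-0.2,0,-1],[0,0,-0.28,0,-1],[0,0,-0.3,0,-1]],
])

```text
clock: 19.15
tool_pos: [0.5313, -0.0042, 0.1622]
orientation: [-179.9, 0.0, -90.0]
force: [0.7, 0.3, -3.0]
opening: 0.0322
gripper_force: 30.0
```

Emit:
carry_out([
  [[0.04,0,0,0,-1],[0.12,0.01,0,0,-1],[0.23,0.02,0,0,-1],[0.35,0.03,0,0,-1],[0.48,0.04,0,0,-1]],
])

```text
clock: 19.65
tool_pos: [0.5216, -0.1021, 0.1594]
orientation: [179.9, -0.0, -90.0]
force: [0.3, 0.2, -3.3]
opening: 0.0324
gripper_force: 30.0
```

Emit:
carry_out([
  [[0.13,0.01,0,0,-1],[0.26,0.02,0,0,-1],[0.38,0.03,0,0,-1],[0.5,0.035,0,0,-1],[0.6,0.04,0,0,-1]],
])

```text
clock: 20.15
tool_pos: [0.5132, -0.2225, 0.1593]
orientation: [179.8, 0.0, -90.1]
force: [-0.3, 0.3, -3.7]
opening: 0.0323
gripper_force: 30.0
```

Emit:
carry_out([
  [[0.1,0.01,0,0,-1],[0.2,0.015,0,0,-1],[0.28,0.02,0,0,-1],[0.33,0.0265,0,0,-1],[0.339,0.0265,0,0,-1]],
])

```text
clock: 20.65
tool_pos: [0.5089, -0.2893, 0.1599]
orientation: [179.9, 0.0, -90.1]
force: [-0.2, 0.2, -1.9]
opening: 0.0324
gripper_force: 30.0
```

Emit:
carry_out([
  [[0,0,0,0,-1],[0,0,0.06,0,-1],[0,0,0.14,0,-1],[0,0,0.2,0,-1],[0,0,0.24,0,-1]],
])

```text
clock: 21.15
tool_pos: [0.5091, -0.2873, 0.1111]
orientation: [179.9, 0.0, -90.0]
force: [-0.4, -0.3, -3.5]
opening: 0.0327
gripper_force: 30.0
```

Emit:
carry_out([
  [[0,0,0.02,0,-1],[0,0,0.045,0,-1],[0,0,0.06,0,-1],[0,0,0.066,0,-1],[0,0,0.066,0,-1]],
])

```text
clock: 21.65
tool_pos: [0.5099, -0.2882, 0.0998]
orientation: [-180.0, -0.0, -90.0]
force: [0.4, 0.3, -2.1]
opening: 0.0321
gripper_force: 30.0
```

Emit:
carry_out([
  [[0,0,0.003,0,-1],[0,0,0.004,0,-1],[0,0,0.004,0,-1],[0,0,0.004,0,-1],[0,0,0.004,0,-1]],
])

```text
clock: 22.15
tool_pos: [0.5103, -0.2885, 0.0997]
orientation: [-179.9, -0.0, -90.0]
force: [-2.1, 0.5, 6.3]
opening: 0.0321
gripper_force: 30.0
```

Emit:
carry_out([
  [[0,0,0,0,0.2],[0,0,0,0,1],[0,0,0,0,1],[0,0,0,0,1],[0,0,0,0,1]],
])

```text
clock: 22.65
tool_pos: [0.5096, -0.2881, 0.0985]
orientation: [180.0, 0.0, -90.0]
force: [-0.5, 0.4, 0.1]
opening: 0.0669
gripper_force: 0.0
```

Emit:
carry_out([
  [[0,0,-0.03,0,1],[0,0,-0.1,0,1],[0,0,-0.22,0,1],[0,0,-0.38,0,1],[0,0,-0.5,0,1]],
])

```text
clock: 23.15
tool_pos: [0.5101, -0.2884, 0.201]
orientation: [-179.9, -0.0, -90.0]
force: [1.2, 0.1, -0.4]
opening: 0.0875
gripper_force: 0.0
```

Emit:
carry_out([
  [[-0.1,-0.02,0,0,1],[-0.25,-0.05,0,0,1],[-0.43,-0.09,0,0,1],[-0.62,-0.13,0,0,1],[-0.82,-0.17,0,0,1]],
])

```text
clock: 23.65
tool_pos: [0.5438, -0.123, 0.1993]
orientation: [-180.0, -0.0, -90.0]
force: [0.7, -0.1, 0.2]
opening: 0.0877
gripper_force: 0.0
```

Emit:
carry_out([
  [[-0.2,-0.04,0,0,1],[-0.4,-0.08,0,0,1],[-0.6,-0.12,0,0,1],[-0.8,-0.15,0,0,1],[-0.88,-0.165,0,0,1]],
])

```text
clock: 24.15
tool_pos: [0.5771, 0.0549, 0.1991]
orientation: [-180.0, 0.0, -89.9]
force: [0.1, -0.3, -0.1]
opening: 0.0875
gripper_force: 0.0
```

Emit:
carry_out([
  [[-0.031,0,0,0,1],[-0.031,0,0,0,1],[-0.031,0,0,0,1],[-0.031,0,0,0,1],[-0.031,0,0,0,1]],
])

```text
clock: 24.65
tool_pos: [0.5766, 0.0571, 0.1988]
orientation: [-180.0, 0.0, -90.1]
force: [0.1, 0.6, 0.6]
opening: 0.0878
gripper_force: 0.0
```

```bash
python3 - <<'E'
from h import *
o=ctrl.get_obs();print(o["tool_pos"],o["opening"])
s=ctrl.snapshot("side");b=ctrl.snapshot("scene")
for k in("square_c","amber_c","alu_c"):
    for n,q in(("side",s),("sc",b)):
        for r in ctrl.spot_point(q,k)[:1]: print(k,n,round(r["p"],2),atz(q,r["centre"],Z[k]).round(4))
E
```

```text
[0.57661543 0.05708494 0.19882352] 0.08783086298469638
square_c side 0.57 [ 0.5014 -0.3713  0.076 ]
square_c sc 0.79 [ 0.5037 -0.3645  0.076 ]
amber_c side 0.71 [ 0.5162 -0.285   0.079 ]
amber_c sc 0.9 [ 0.5215 -0.2835  0.079 ]
alu_c side 0.8 [0.5726 0.0568 0.085 ]
alu_c sc 0.66 [0.5756 0.0597 0.085 ]
```

Emit:
carry_out([
  [[0,0,0.1,0,1],[0,0,0.22,0,1],[0,0,0.34,0,1],[0,0,0.43,0,1],[0,0,0.43,0,1]],
])

```text
clock: 25.55
tool_pos: [0.5749, 0.0576, 0.1101]
orientation: [179.7, -0.1, -90.0]
force: [0.3, 0.8, -0.2]
opening: 0.0874
gripper_force: 0.0
```

Emit:
carry_out([
  [[0,0,0,0,-1],[0,0,0,0,-1],[0,0,0,0,-1],[0,0,0,0,-1],[0,0,0,0,-1]],
])

```text
clock: 26.05
tool_pos: [0.5769, 0.0582, 0.1132]
orientation: [-180.0, 0.0, -90.0]
force: [-0.6, -0.5, 0.1]
opening: 0.0534
gripper_force: 0.0
```

Emit:
carry_out([
  [[0,0,0,0,-1],[0,0,0,0,-1],[0,0,0,0,-1],[0,0,0,0,-1],[0,0,0,0,-1]],
])

```text
clock: 26.55
tool_pos: [0.5769, 0.0581, 0.1127]
orientation: [-180.0, 0.0, -90.0]
force: [0.6, 0.3, -0.5]
opening: 0.0285
gripper_force: 30.0
```

Emit:
carry_out([
  [[0,0,-0.04,0,-1],[0,0,-0.14,0,-1],[0,0,-0.27,0,-1],[0,0,-0.37,0,-1],[0,0,-0.4,0,-1]],
])

```text
clock: 27.05
tool_pos: [0.5777, 0.0583, 0.1954]
orientation: [-179.8, 0.1, -90.0]
force: [-0.4, -0.1, -2.0]
opening: 0.0282
gripper_force: 30.0
```

Emit:
carry_out([
  [[0.04,0.01,0,0,-1],[0.12,0.03,0,0,-1],[0.23,0.05,0,0,-1],[0.35,0.08,0,0,-1],[0.48,0.11,0,0,-1]],
])

```text
clock: 27.55
tool_pos: [0.553, -0.0398, 0.1911]
orientation: [179.8, -0.0, -90.0]
force: [0.1, -0.7, -2.0]
opening: 0.0284
gripper_force: 30.0
```

Emit:
carry_out([
  [[0.13,0.03,0,0,-1],[0.26,0.06,0,0,-1],[0.38,0.08,0,0,-1],[0.5,0.1,0,0,-1],[0.6,0.12,0,0,-1]],
])

```text
clock: 28.05
tool_pos: [0.5286, -0.16, 0.1912]
orientation: [179.8, 0.0, -90.1]
force: [0.9, -0.4, -1.4]
opening: 0.0281
gripper_force: 30.0
```

Emit:
carry_out([
  [[0.09,0.02,0,0,-1],[0.17,0.04,0,0,-1],[0.23,0.05,0,0,-1],[0.255,0.0545,0,0,-1],[0.2555,0.0545,0,0,-1]],
])

```text
clock: 28.55
tool_pos: [0.5191, -0.2097, 0.1921]
orientation: [179.9, 0.0, -90.1]
force: [0.3, -0.1, -1.9]
opening: 0.0281
gripper_force: 30.0
```

Emit:
carry_out([
  [[0,0,0.02,0,-1],[0,0,0.1,0,-1],[0,0,0.2,0,-1],[0,0,0.29,0,-1],[0,0,0.34,0,-1]],
])

```text
clock: 29.05
tool_pos: [0.519, -0.2081, 0.1229]
orientation: [179.9, 0.0, -90.0]
force: [-0.3, 0.2, -1.8]
opening: 0.0282
gripper_force: 30.0
```

Emit:
carry_out([
  [[0,0,0.02,0,-1],[0,0,0.045,0,-1],[0,0,0.06,0,-1],[0,0,0.067,0,-1],[0,0,0.067,0,-1]],
])

```text
clock: 29.55
tool_pos: [0.5201, -0.2091, 0.1117]
orientation: [-180.0, -0.0, -90.0]
force: [0.2, 0.2, -1.3]
opening: 0.0285
gripper_force: 30.0
```

Emit:
carry_out([
  [[0,0,0.001,0,-1],[0,0,0.002,0,-1],[0,0,0.002,0,-1],[0,0,0.002,0,-1],[0,0,0.002,0,-1]],
])

```text
clock: 30.05
tool_pos: [0.5204, -0.2092, 0.1116]
orientation: [-179.9, -0.0, -90.0]
force: [-0.7, 0.5, 5.5]
opening: 0.0282
gripper_force: 30.0
```

Emit:
carry_out([
  [[0,0,0,0,0.2],[0,0,0,0,1],[0,0,0,0,1],[0,0,0,0,1],[0,0,0,0,1]],
])

```text
clock: 30.55
tool_pos: [0.5196, -0.209, 0.1107]
orientation: [180.0, 0.0, -90.0]
force: [0.0, -0.1, 0.2]
opening: 0.0628
gripper_force: 0.0
```

Emit:
carry_out([
  [[0,0,-0.03,0,1],[0,0,-0.1,0,1],[0,0,-0.22,0,1],[0,0,-0.38,0,1],[0,0,-0.5,0,1]],
])

```text
clock: 31.05
tool_pos: [0.5201, -0.2092, 0.2132]
orientation: [-179.9, -0.0, -90.0]
force: [-0.2, 1.1, 0.5]
opening: 0.0875
gripper_force: 0.0
```

Emit:
carry_out([
  [[-0.15,-0.08,0,0,1],[-0.35,-0.18,0,0,1],[-0.55,-0.28,0,0,1],[-0.72,-0.36,0,0,1],[-0.795,-0.39,0,0,1]],
])

```text
clock: 31.55
tool_pos: [0.599, -0.0474, 0.2111]
orientation: [-180.0, 0.0, -89.9]
force: [0.0, -0.4, -0.2]
opening: 0.0871
gripper_force: 0.0
```

Emit:
carry_out([
  [[0,0,0,0,1],[0,0,0,0,1],[0,0,0,0,1],[0,0,0,0,1]],
])

```text
clock: 31.95
tool_pos: [0.5974, -0.0511, 0.2111]
orientation: [-180.0, -0.0, -90.1]
force: [0.6, -0.0, 0.6]
opening: 0.0878
gripper_force: 0.0
```

```bash
python3 - <<'E'
from h import *
o=ctrl.get_obs();print(o["tool_pos"],o["opening"])
s=ctrl.snapshot("wrist");b=ctrl.snapshot("scene");a=ctrl.snapshot("side")
for k,n,q in(("square_c","sc",b),("amber_c","sc",b),("alu_c","sc",b),("alu_c","side",a),("jar_c","side",a),("jar_c","sc",b),("jar_c","w",s)):
    for r in ctrl.spot_point(q,k)[:1]: print(k,n,round(r["p"],2),atz(q,r["centre"],Z[k]).round(4))
S=3;im=cv2.resize(s["color"][100:280,230:400,::-1],None,fx=S,fy=S,interpolation=cv2.INTER_CUBIC)
t=np.linspace(0,2*np.pi,60)
p=np.array([(proj(s,(.598+.026*np.cos(u),-.003+.026*np.sin(u),.059))-[230,100]+.5)*S for u in t]).astype(int);cv2.polylines(im,[p],True,(0,0,255),1)
sc=cv2.resize(a["color"][190:350,320:480,::-1],(290,270))
sd=cv2.resize(b["color"][130:290,140:300,::-1],(290,270))
cv2.imwrite("pics/j.png",np.hstack([im,np.vstack([sc,sd])]))
E
```

```text
[ 0.59740348 -0.05111057  0.21113425] 0.08776269509718594
square_c sc 0.95 [ 0.4976 -0.3648  0.076 ]
amber_c sc 0.87 [ 0.5129 -0.2794  0.079 ]
alu_c sc 0.7 [ 0.5243 -0.2089  0.085 ]
alu_c side 0.74 [ 0.5205 -0.2066  0.085 ]
jar_c side 0.93 [0.6078 0.0052 0.0315]
jar_c sc 0.93 [ 0.6033 -0.0023  0.0315]
jar_c w 0.75 [ 0.5969 -0.0059  0.0315]
```

View pics/j.png

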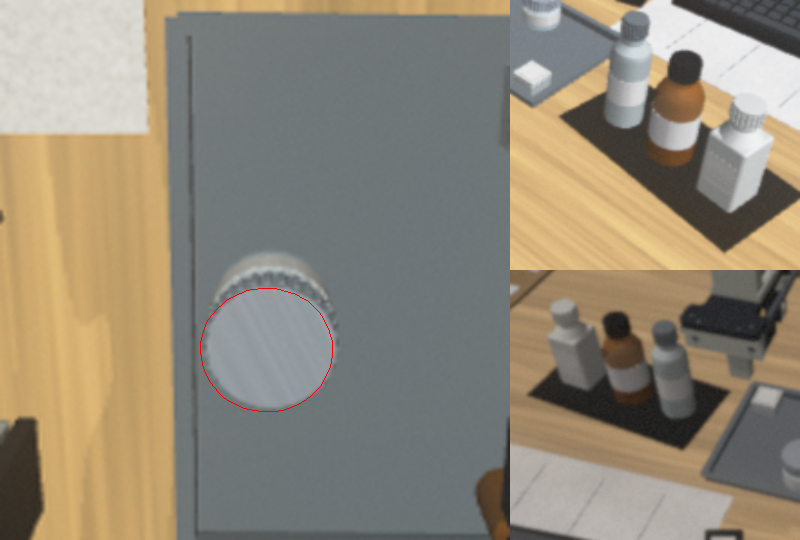

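All three bottles stand upright in a row on the mat, and the lid matches the overlay at (0.598, -0.003). Now grasp the jar by its lid.

Emit:
carry_out([
  [[-0.1,0,0,0,1],[-0.2,0,0.1,0,1],[-0.24,0,0.25,0,1],[-0.24,0,0.4,0,1],[-0.24,0,0.5,0,1]],
])

```text
clock: 32.95
tool_pos: [0.5968, -0.0016, 0.1088]
orientation: [179.9, -0.0, -90.0]
force: [0.2, -1.0, 0.2]
opening: 0.0879
gripper_force: 0.0
```

Emit:
carry_out([
  [[0,0,0.1,0,1],[0,0,0.2,0,1],[0,0,0.32,0,1],[0,0,0.43,0,1],[0,0,0.5,0,1]],
])

```text
clock: 33.45
tool_pos: [0.597, -0.0021, 0.0092]
orientation: [179.9, -0.0, -90.0]
force: [-0.5, 0.4, -0.1]
opening: 0.0879
gripper_force: 0.0
```

Emit:
carry_out([
  [[0,0,0.02,0,1],[0,0,0.02,0,1],[0,0,0.02,0,1],[0,0,0.02,0,0.5],[0,0,0.02,0,0]],
])

```text
clock: 33.95
tool_pos: [0.5984, -0.0019, 0.0078]
orientation: [-179.9, 0.0, -90.0]
force: [0.4, -0.3, -0.6]
opening: 0.0769
gripper_force: 0.0
```

Emit:
carry_out([
  [[0,0,0,0,-1],[0,0,0,0,-1],[0,0,0,0,-1],[0,0,0,0,-1],[0,0,0,0,-1]],
])

```text
clock: 34.45
tool_pos: [0.5979, -0.002, 0.007]
orientation: [-180.0, 0.0, -90.0]
force: [-0.9, 0.4, 1.8]
opening: 0.0512
gripper_force: 30.0
```

Emit:
carry_out([
  [[0,0,0,0,-1],[0,0,0,0,-1],[0,0,0,0,-1]],
])

```text
clock: 34.75
tool_pos: [0.5978, -0.002, 0.007]
orientation: [-180.0, 0.0, -90.0]
force: [-0.1, -0.1, 2.1]
opening: 0.0512
gripper_force: 30.0
```

Emit:
carry_out([
  [[0,0,-0.05,0,-1],[0,0,-0.17,0,-1],[0,0,-0.32,0,-1],[0,0,-0.45,0,-1],[0,0,-0.58,0,-1]],
])

```text
clock: 35.25
tool_pos: [0.5975, -0.0021, 0.1244]
orientation: [180.0, 0.0, -90.0]
force: [0.7, -0.5, -2.0]
opening: 0.0514
gripper_force: 30.0
```

Emit:
carry_out([
  [[-0.05,0.03,-0.1,0,-1],[-0.13,0.08,-0.16,0,-1],[-0.24,0.14,-0.17,0,-1],[-0.36,0.2,-0.17,0,-1],[-0.49,0.27,-0.17,0,-1]],
])

```text
clock: 35.75
tool_pos: [0.5432, 0.0965, 0.1574]
orientation: [-180.0, 0.0, -90.0]
force: [0.3, -0.1, -0.9]
opening: 0.0517
gripper_force: 30.0
```

Emit:
carry_out([
  [[-0.13,0.07,0,0,-1],[-0.26,0.14,0,0,-1],[-0.38,0.2,0,0,-1],[-0.47,0.25,0,0,-1],[-0.52,0.28,0,0,-1]],
])

```text
clock: 36.25
tool_pos: [0.4869, 0.2012, 0.1573]
orientation: [-180.0, 0.0, -89.9]
force: [0.3, -0.6, -1.5]
opening: 0.0515
gripper_force: 30.0
```

Emit:
carry_out([
  [[0,0,0,0,-1],[0,0,0,0,-1],[0,0,0,0,-1]],
])

```text
clock: 36.55
tool_pos: [0.488, 0.1993, 0.1569]
orientation: [180.0, -0.0, -90.0]
force: [-0.0, 1.0, -1.7]
opening: 0.0513
gripper_force: 30.0
```

```bash
python3 - <<'E'
from h import *
o=ctrl.get_obs();print(o["tool_pos"],o["opening"],o["gripper_force"])
s=ctrl.snapshot("wrist");b=ctrl.snapshot("scene");a=ctrl.snapshot("side")
for n,q in(("side",a),("sc",b),("w",s)):
    for r in ctrl.spot_point(q,"plate")[:1]: print(n,round(r["p"],2),np.round(r["centre"],1),atz(q,r["centre"],.055).round(4))
im=s["color"][:,:,::-1].copy()
t=np.linspace(0,2*np.pi,90)
p=np.array([proj(s,(.486+.055*np.cos(u),.2945+.055*np.sin(u),.055)) for u in t]).astype(int);cv2.polylines(im,[p],True,(0,0,255),1)
cv2.imwrite("pics/p.png",im)
E
```

```text
[0.48801892 0.1993207  0.15688465] 0.05126889607603617 29.99980224034516
side 0.77 [231.5 158.4] [0.4892 0.2868 0.055 ]
sc 0.85 [440.3 232. ] [0.4843 0.2943 0.055 ]
```

View pics/p.png

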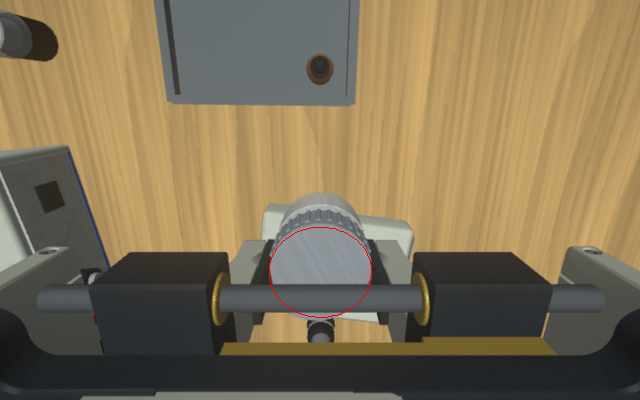

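```bash
python3 - <<'E'
from h import *
import pickle
from scipy.ndimage import map_coordinates
t=np.linspace(0,2*np.pi,120)
S=[pickle.load(open(n+"1.pkl","rb")) for n in("scene","side")]
G=[cv2.GaussianBlur(cv2.cvtColor(s["color"],cv2.COLOR_RGB2GRAY).astype(float),(0,0),.7) for s in S]
def smp(i,x,y,r):
    P=np.array([proj(S[i],(x+r*np.cos(u),y+r*np.sin(u),.055)) for u in t]);return map_coordinates(G[i],[P[:,1],P[:,0]],order=1)
for sel in([0],[1],[0,1]):
    B=[]
    for x in np.arange(.474,.5,.001):
        for y in np.arange(.282,.308,.001):
            B.append((sum(np.median(smp(i,x,y,.059)-smp(i,x,y,.051)) for i in sel),x,y))
    B.sort(reverse=True);print(sel,np.round(B[:3],4).tolist(),np.mean([b[1:] for b in B[:15]],0).round(4))
E
```

```text
[0] [[32.0432, 0.499, 0.298], [31.1984, 0.5, 0.299], [30.9846, 0.5, 0.298]] [0.4977 0.2985]
[1] [[44.9929, 0.483, 0.282], [44.4976, 0.484, 0.282], [44.4797, 0.485, 0.282]] [0.4843 0.2827]
[0, 1] [[45.1154, 0.483, 0.282], [44.602, 0.484, 0.282], [44.5779, 0.485, 0.282]] [0.4843 0.2827]
```

```bash
python3 - <<'E'
from h import *
import pickle
ims=[]
t=np.linspace(0,2*np.pi,90)
for n in("scene","side"):
    s=pickle.load(open(n+"1.pkl","rb"));x,y=(proj(s,(.486,.2945,.055))-[50,40]).astype(int)
    im=cv2.resize(s["color"][y:y+80,x:x+100,::-1],None,fx=4,fy=4,interpolation=cv2.INTER_CUBIC)
    p=np.array([(proj(s,(.486+.055*np.cos(u),.2945+.055*np.sin(u),.055))-[x,y]+.5)*4 for u in t]).astype(int);cv2.polylines(im,[p],True,(0,0,255),1)
    for d in((.01,0),(0,.01)): print(n,(4*(proj(s,(.486+d[0],.2945+d[1],.055))-proj(s,(.486,.2945,.055)))).round(1))
    ims.append(im)
cv2.imwrite("pics/pp.png",np.hstack(ims))
E
```

```text
scene [-1.6 13. ]
scene [17.8  3.9]
side [11.9 -5.5]
side [-8.6 -5.5]
```

View pics/pp.png

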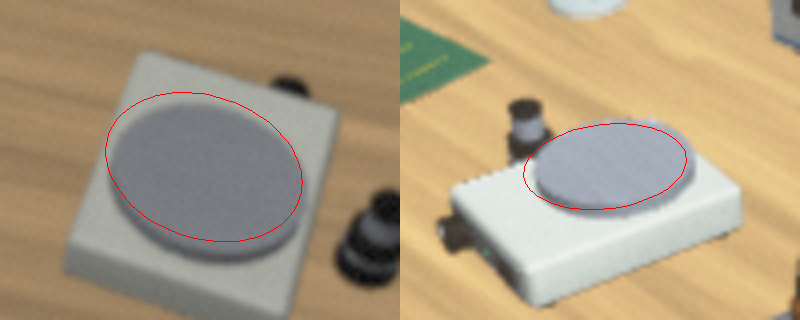

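The overlay shows the plate about 6 mm further in +x, which puts it at about (0.4925, 0.2945). Both views agree.

Emit:
carry_out([
  [[-0.05,0,0,0,-1],[-0.15,-0.01,0,0,-1],[-0.28,-0.02,0,0,-1],[-0.4,-0.0225,0,0,-1],[-0.481,-0.0225,0,0,-1]],
])

```text
clock: 37.35
tool_pos: [0.4923, 0.2989, 0.1566]
orientation: [-180.0, 0.0, -89.9]
force: [1.4, 0.2, -1.3]
opening: 0.0523
gripper_force: 30.0
```

Emit:
carry_out([
  [[0,0,0,0,-1],[0,0,0.08,0,-1],[0,0,0.2,0,-1],[0,0,0.32,0,-1],[0,0,0.4,0,-1]],
])

```text
clock: 37.85
tool_pos: [0.4914, 0.2956, 0.0752]
orientation: [179.9, -0.1, -90.0]
force: [0.2, 0.5, -1.4]
opening: 0.0514
gripper_force: 30.0
```

Emit:
carry_out([
  [[0,0,0.03,0,-1],[0,0,0.06,0,-1],[0,0,0.08,0,-1],[0,0,0.085,0,-1],[0,0,0.085,0,-1]],
])

```text
clock: 38.35
tool_pos: [0.4925, 0.2964, 0.0603]
orientation: [-180.0, 0.0, -90.0]
force: [-0.4, 0.7, -1.2]
opening: 0.0512
gripper_force: 30.0
```

Emit:
carry_out([
  [[0,0,0.005,0,-1],[0,0,0.01,0,-1],[0,0,0.01,0,-1],[0,0,0.01,0,-1],[0,0,0.01,0,-1]],
])

```text
clock: 38.85
tool_pos: [0.4924, 0.2963, 0.058]
orientation: [-180.0, 0.0, -90.0]
force: [-0.3, 0.2, -0.2]
opening: 0.0515
gripper_force: 30.0
```

Emit:
carry_out([
  [[0,0,0.002,0,-1],[0,0,0.003,0,-1],[0,0,0.003,0,-1],[0,0,0.003,0,-1]],
])

```text
clock: 39.25
tool_pos: [0.4924, 0.2963, 0.058]
orientation: [-180.0, 0.0, -90.0]
force: [-2.9, -0.1, 5.5]
opening: 0.0514
gripper_force: 30.0
```

Emit:
carry_out([
  [[0,0,0,0,0.5],[0,0,0,0,1],[0,0,0,0,1],[0,0,0,0,1],[0,0,0,0,1]],
])

```text
clock: 39.75
tool_pos: [0.4923, 0.2962, 0.0572]
orientation: [180.0, -0.0, -90.0]
force: [-0.1, -0.3, 0.1]
opening: 0.0844
gripper_force: 0.0
```

Emit:
carry_out([
  [[0,0,-0.05,0,1],[0,0,-0.2,0,1],[0,0,-0.4,0,1],[0,0,-0.6,0,1],[0,0,-0.75,0,1]],
])

```text
clock: 40.25
tool_pos: [0.4929, 0.2964, 0.211]
orientation: [-179.9, 0.1, -90.0]
force: [0.8, 0.4, 0.1]
opening: 0.0873
gripper_force: 0.0
```

Emit:
carry_out([
  [[0.15,0,0,0,1],[0.35,-0.05,0,0,1],[0.55,-0.07,0,0,1],[0.75,-0.1,0,0,1],[0.9,-0.12,0,0,1]],
])

```text
clock: 40.75
tool_pos: [0.5163, 0.1142, 0.2083]
orientation: [-179.9, 0.0, -90.0]
force: [1.2, 0.4, 0.1]
opening: 0.0874
gripper_force: 0.0
```

```bash
python3 - <<'E'
from h import *
o=ctrl.get_obs();print(o["tool_pos"],o["opening"],o["gripper_force"])
ims=[];t=np.linspace(0,2*np.pi,90)
for n in("side","scene"):
    s=ctrl.snapshot(n)
    for k,z in(("jar_c",.0825),("eyepiece_c",.029),("dropper_c",.042)):
        for r in ctrl.spot_point(s,k)[:1]: print(k,n,round(r["p"],2),atz(s,r["centre"],z).round(4))
    x,y=(proj(s,(.49,.295,.075))-[50,45]).astype(int)
    im=cv2.resize(s["color"][y:y+80,x:x+100,::-1],None,fx=4,fy=4,interpolation=cv2.INTER_CUBIC)
    for r,z,c in((.055,.055,(0,0,255)),(.026,.055,(255,0,255)),(.026,.11,(0,255,0))):
        p=np.array([(proj(s,(.4925+r*np.cos(u),.2945+r*np.sin(u),z))-[x,y]+.5)*4 for u in t]).astype(int);cv2.polylines(im,[p],True,c,1)
    ims.append(im)
cv2.imwrite("pics/q.png",np.hstack(ims))
E
```

```text
[0.51625084 0.11418454 0.20831736] 0.0873998828939836 0.0
jar_c side 0.84 [0.5029 0.2946 0.0825]
eyepiece_c side 0.69 [0.4821 0.3902 0.029 ]
dropper_c side 0.62 [0.5007 0.095  0.042 ]
jar_c scene 0.59 [0.4976 0.3034 0.0825]
eyepiece_c scene 0.6 [0.4931 0.3985 0.029 ]
dropper_c scene 0.51 [ 0.4764 -0.234   0.042 ]
```

View pics/q.png

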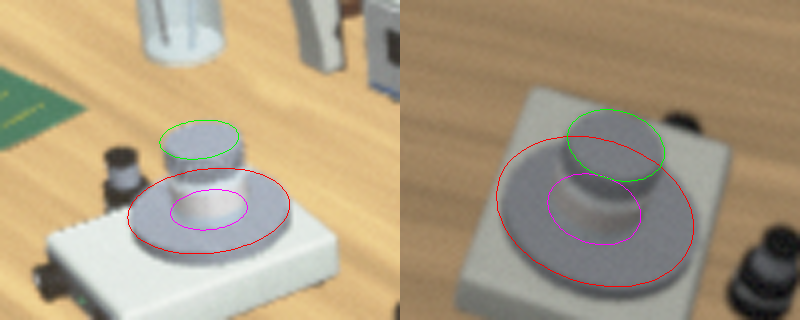

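The jar stands centred on the plate, and both views match the overlay. Now bring the alu bottle back.

Emit:
carry_out([
  [[0.15,0,0,0,1],[0.35,0,0,0,1],[0.55,-0.01,0,0,1],[0.75,-0.0175,0,0,1],[0.95,-0.0175,0,0,1]],
])

```text
clock: 41.65
tool_pos: [0.52, -0.0744, 0.2073]
orientation: [-180.0, -0.0, -89.9]
force: [1.4, 0.9, -0.6]
opening: 0.0879
gripper_force: 0.0
```

Emit:
carry_out([
  [[0.2,0,0,0,1],[0.4,0,0,0,1],[0.58,0,0,0,1],[0.67,0,0,0,1],[0.6765,0,0,0,1]],
])

```text
clock: 42.15
tool_pos: [0.5199, -0.2104, 0.2068]
orientation: [179.9, -0.0, -90.1]
force: [-0.6, -0.6, 0.0]
opening: 0.0876
gripper_force: 0.0
```

Emit:
carry_out([
  [[0,0,0,0,1],[0,0,0,0,1],[0,0,0,0,1]],
])

```text
clock: 42.45
tool_pos: [0.52, -0.208, 0.2074]
orientation: [-180.0, 0.0, -89.9]
force: [-0.5, -0.1, -0.2]
opening: 0.0873
gripper_force: 0.0
```

Emit:
carry_out([
  [[0,0,0.1,0,1],[0,0,0.23,0,1],[0,0,0.36,0,1],[0,0,0.46,0,1],[0,0,0.48,0,1]],
])

```text
clock: 42.95
tool_pos: [0.5183, -0.208, 0.1091]
orientation: [179.8, 0.0, -90.0]
force: [0.0, -0.2, 0.1]
opening: 0.0875
gripper_force: 0.0
```

Emit:
carry_out([
  [[0,0,0,0,1],[0,0,0,0,1],[0,0,0,0,-1],[0,0,0,0,-1],[0,0,0,0,-1]],
])

```text
clock: 43.45
tool_pos: [0.5201, -0.2092, 0.1119]
orientation: [-179.9, -0.0, -90.0]
force: [-0.6, 0.6, -0.5]
opening: 0.0691
gripper_force: 0.0
```

Emit:
carry_out([
  [[0,0,0,0,-1],[0,0,0,0,-1],[0,0,0,0,-1],[0,0,0,0,-1],[0,0,0,0,-1]],
])

```text
clock: 43.95
tool_pos: [0.5198, -0.2091, 0.1112]
orientation: [180.0, -0.0, -90.0]
force: [0.3, 0.6, -0.1]
opening: 0.0291
gripper_force: 0.1
```

Emit:
carry_out([
  [[0,0,0,0,-1],[0,0,0,0,-1],[0,0,0,0,-1],[0,0,0,0,-1],[0,0,0,0,-1]],
])

```text
clock: 44.45
tool_pos: [0.5198, -0.2091, 0.1112]
orientation: [-180.0, 0.0, -90.0]
force: [0.6, 0.0, -1.4]
opening: 0.0281
gripper_force: 30.0
```

Emit:
carry_out([
  [[0,0,-0.03,0,-1],[0,0,-0.1,0,-1],[0,0,-0.2,0,-1],[0,0,-0.28,0,-1],[0,0,-0.3,0,-1]],
])

```text
clock: 44.95
tool_pos: [0.5207, -0.2094, 0.1734]
orientation: [-179.8, -0.0, -90.0]
force: [0.2, 0.8, -0.9]
opening: 0.0283
gripper_force: 30.0
```

Emit:
carry_out([
  [[-0.04,-0.01,0,0,-1],[-0.12,-0.03,0,0,-1],[-0.23,-0.05,0,0,-1],[-0.35,-0.08,0,0,-1],[-0.48,-0.11,0,0,-1]],
])

```text
clock: 45.45
tool_pos: [0.5411, -0.1119, 0.17]
orientation: [179.9, 0.0, -90.0]
force: [0.6, 0.7, -1.6]
opening: 0.028
gripper_force: 30.0
```

Emit:
carry_out([
  [[-0.13,-0.03,0,0,-1],[-0.26,-0.06,0,0,-1],[-0.38,-0.08,0,0,-1],[-0.5,-0.1,0,0,-1],[-0.6,-0.12,0,0,-1]],
])

```text
clock: 45.95
tool_pos: [0.5651, 0.0086, 0.17]
orientation: [179.9, -0.0, -90.0]
force: [0.8, -0.2, -2.3]
opening: 0.0283
gripper_force: 30.0
```

Emit:
carry_out([
  [[-0.09,-0.02,0,0,-1],[-0.17,-0.04,0,0,-1],[-0.23,-0.05,0,0,-1],[-0.256,-0.0555,0,0,-1],[-0.256,-0.0555,0,0,-1]],
])

```text
clock: 46.45
tool_pos: [0.5769, 0.0585, 0.171]
orientation: [180.0, -0.0, -90.0]
force: [-0.1, -0.5, -2.3]
opening: 0.0282
gripper_force: 30.0
```

Emit:
carry_out([
  [[0,0,0,0,-1],[0,0,0.06,0,-1],[0,0,0.14,0,-1],[0,0,0.2,0,-1],[0,0,0.24,0,-1]],
])

```text
clock: 46.95
tool_pos: [0.5761, 0.0574, 0.1216]
orientation: [179.9, -0.0, -90.0]
force: [0.1, -0.6, -1.8]
opening: 0.028
gripper_force: 30.0
```

Emit:
carry_out([
  [[0,0,0.02,0,-1],[0,0,0.04,0,-1],[0,0,0.05,0,-1],[0,0,0.052,0,-1],[0,0,0.052,0,-1]],
])

```text
clock: 47.45
tool_pos: [0.5771, 0.0582, 0.1132]
orientation: [-180.0, 0.0, -90.0]
force: [0.2, 0.6, -1.5]
opening: 0.0285
gripper_force: 30.0
```

Emit:
carry_out([
  [[0,0,0.001,0,-1],[0,0,0.003,0,-1],[0,0,0.003,0,-1],[0,0,0.003,0,-1],[0,0,0.003,0,-1]],
])

```text
clock: 47.95
tool_pos: [0.5769, 0.0581, 0.1123]
orientation: [-180.0, 0.0, -90.0]
force: [0.3, 0.0, -2.0]
opening: 0.0285
gripper_force: 30.0
```

Emit:
carry_out([
  [[0,0,0.002,0,-1],[0,0,0.004,0,-1],[0,0,0.004,0,-1],[0,0,0.004,0,-1],[0,0,0.004,0,-1]],
])

```text
clock: 48.45
tool_pos: [0.5773, 0.0581, 0.1121]
orientation: [-179.9, 0.0, -90.0]
force: [-0.6, 0.4, 5.8]
opening: 0.0284
gripper_force: 30.0
```

Emit:
carry_out([
  [[0,0,0,0,0.2],[0,0,0,0,1],[0,0,0,0,1],[0,0,0,0,1],[0,0,0,0,1]],
])

```text
clock: 48.95
tool_pos: [0.5768, 0.0581, 0.1113]
orientation: [180.0, -0.0, -90.0]
force: [0.3, -0.6, -0.9]
opening: 0.0627
gripper_force: 0.0
```

Emit:
carry_out([
  [[0,0,-0.03,0,1],[0,0,-0.1,0,1],[0,0,-0.22,0,1],[0,0,-0.36,0,1],[0,0,-0.45,0,1]],
])

```text
clock: 49.45
tool_pos: [0.5776, 0.0582, 0.2041]
orientation: [-179.9, 0.0, -90.0]
force: [0.4, 1.0, 0.1]
opening: 0.0875
gripper_force: 0.0
```

Emit:
carry_out([
  [[0.1,0.02,0,0,1],[0.25,0.05,0,0,1],[0.43,0.09,0,0,1],[0.62,0.13,0,0,1],[0.82,0.17,0,0,1]],
])

```text
clock: 49.95
tool_pos: [0.5425, -0.107, 0.2021]
orientation: [-180.0, 0.0, -89.9]
force: [1.1, -0.8, 0.4]
opening: 0.0876
gripper_force: 0.0
```

Emit:
carry_out([
  [[0.2,0.04,0,0,1],[0.4,0.08,0,0,1],[0.6,0.12,0,0,1],[0.8,0.15,0,0,1],[0.9125,0.1645,0,0,1]],
])

```text
clock: 50.45
tool_pos: [0.5092, -0.2909, 0.202]
orientation: [-180.0, -0.0, -90.1]
force: [0.3, 0.5, -0.6]
opening: 0.0876
gripper_force: 0.0
```

Emit:
carry_out([
  [[0,0,0,0,1],[0,0,0,0,1],[0,0,0,0,1],[0,0,0,0,1]],
])

```text
clock: 50.85
tool_pos: [0.5103, -0.2876, 0.2017]
orientation: [-180.0, -0.0, -89.9]
force: [0.0, 0.1, -0.4]
opening: 0.0873
gripper_force: 0.0
```

```bash
python3 - <<'E'
from h import *
o=ctrl.get_obs();print(o["tool_pos"],o["opening"])
s=ctrl.snapshot("side");b=ctrl.snapshot("scene")
for k in("alu_c","amber_c","square_c","dropper_c","covers_c"):
    for n,q in(("side",s),("sc",b)):
        for r in ctrl.spot_point(q,k)[:1]: print(k,n,round(r["p"],2),atz(q,r["centre"],Z[k]).round(4))
E
```

```text
[ 0.51026774 -0.28758959  0.20172877] 0.08730548941534425
alu_c side 0.62 [0.5823 0.067  0.085 ]
alu_c sc 0.78 [0.5749 0.0561 0.085 ]
amber_c side 0.85 [ 0.5106 -0.2886  0.079 ]
amber_c sc 0.76 [ 0.5103 -0.2772  0.079 ]
square_c side 0.92 [ 0.5067 -0.3652  0.076 ]
square_c sc 0.88 [ 0.5012 -0.3612  0.076 ]
dropper_c side 0.74 [ 0.4817 -0.3113  0.042 ]
dropper_c sc 0.65 [0.4815 0.0855 0.042 ]
covers_c side 0.68 [ 0.4852 -0.097   0.016 ]
covers_c sc 0.82 [ 0.4869 -0.0947  0.016 ]
```

Emit:
carry_out([
  [[0,0,0.1,0,1],[0,0,0.23,0,1],[0,0,0.36,0,1],[0,0,0.48,0,1],[0,0,0.51,0,1]],
])

```text
clock: 51.95
tool_pos: [0.5082, -0.2879, 0.0968]
orientation: [179.8, 0.1, -90.0]
force: [-0.6, 0.0, -0.1]
opening: 0.0876
gripper_force: 0.0
```

Emit:
carry_out([
  [[0,0,0,0,1],[0,0,0,0,1],[0,0,0,0,-1],[0,0,0,0,-1],[0,0,0,0,-1]],
])

```text
clock: 52.45
tool_pos: [0.5103, -0.2885, 0.1002]
orientation: [-179.9, -0.0, -90.0]
force: [-0.2, 0.2, 0.4]
opening: 0.0689
gripper_force: 0.0
```

Emit:
carry_out([
  [[0,0,0,0,-1],[0,0,0,0,-1],[0,0,0,0,-1],[0,0,0,0,-1],[0,0,0,0,-1]],
])

```text
clock: 52.95
tool_pos: [0.5102, -0.2884, 0.0995]
orientation: [-180.0, -0.0, -90.0]
force: [1.7, -0.3, -0.1]
opening: 0.0323
gripper_force: 30.0
```

Emit:
carry_out([
  [[0,0,0,0,-1],[0,0,0,0,-1],[0,0,0,0,-1],[0,0,0,0,-1],[0,0,0,0,-1]],
])

```text
clock: 53.45
tool_pos: [0.5101, -0.2884, 0.0995]
orientation: [-180.0, -0.0, -90.0]
force: [2.2, -1.0, -0.7]
opening: 0.0323
gripper_force: 30.0
```

Emit:
carry_out([
  [[0,0,-0.03,0,-1],[0,0,-0.1,0,-1],[0,0,-0.2,0,-1],[0,0,-0.28,0,-1],[0,0,-0.3,0,-1]],
])

```text
clock: 53.95
tool_pos: [0.5105, -0.2887, 0.1614]
orientation: [-179.9, -0.0, -90.0]
force: [0.9, 0.1, -3.1]
opening: 0.0326
gripper_force: 30.0
```

Emit:
carry_out([
  [[-0.04,0,0,0,-1],[-0.12,-0.01,0,0,-1],[-0.23,-0.02,0,0,-1],[-0.35,-0.03,0,0,-1],[-0.48,-0.04,0,0,-1]],
])

```text
clock: 54.45
tool_pos: [0.5171, -0.1905, 0.1582]
orientation: [179.9, 0.0, -90.0]
force: [0.3, 0.4, -2.5]
opening: 0.0325
gripper_force: 30.0
```

Emit:
carry_out([
  [[-0.13,-0.01,0,0,-1],[-0.26,-0.02,0,0,-1],[-0.38,-0.03,0,0,-1],[-0.5,-0.035,0,0,-1],[-0.6,-0.04,0,0,-1]],
])

```text
clock: 54.95
tool_pos: [0.5249, -0.0702, 0.1584]
orientation: [179.9, 0.0, -90.0]
force: [0.5, -0.5, -3.3]
opening: 0.0326
gripper_force: 30.0
```

Emit:
carry_out([
  [[-0.1,-0.01,0,0,-1],[-0.2,-0.015,0,0,-1],[-0.28,-0.02,0,0,-1],[-0.33,-0.026,0,0,-1],[-0.341,-0.026,0,0,-1]],
])

```text
clock: 55.45
tool_pos: [0.5307, -0.0028, 0.1588]
orientation: [179.9, -0.0, -89.9]
force: [-0.8, 0.6, -2.9]
opening: 0.0322
gripper_force: 30.0
```

Emit:
carry_out([
  [[0,0,0,0,-1],[0,0,0.06,0,-1],[0,0,0.14,0,-1],[0,0,0.2,0,-1],[0,0,0.24,0,-1]],
])

```text
clock: 55.95
tool_pos: [0.5303, -0.005, 0.1098]
orientation: [179.9, -0.0, -90.1]
force: [-0.4, 0.6, -3.5]
opening: 0.0321
gripper_force: 30.0
```

Emit:
carry_out([
  [[0,0,0.02,0,-1],[0,0,0.04,0,-1],[0,0,0.05,0,-1],[0,0,0.052,0,-1],[0,0,0.052,0,-1]],
])

```text
clock: 56.45
tool_pos: [0.5314, -0.0041, 0.1014]
orientation: [-180.0, 0.0, -90.0]
force: [-0.6, 0.2, -2.6]
opening: 0.032
gripper_force: 30.0
```

Emit:
carry_out([
  [[0,0,0.001,0,-1],[0,0,0.003,0,-1],[0,0,0.005,0,-1],[0,0,0.005,0,-1],[0,0,0.005,0,-1]],
])

```text
clock: 56.95
tool_pos: [0.5315, -0.0042, 0.1004]
orientation: [-180.0, 0.0, -90.0]
force: [-0.3, -0.1, 0.1]
opening: 0.0324
gripper_force: 30.0
```

Emit:
carry_out([
  [[0,0,0.002,0,-1],[0,0,0.002,0,-1],[0,0,0.002,0,-1],[0,0,0.002,0,-1]],
])

```text
clock: 57.35
tool_pos: [0.5317, -0.0042, 0.1003]
orientation: [-179.9, 0.0, -90.0]
force: [-0.5, -0.2, 5.3]
opening: 0.032
gripper_force: 30.0
```

Emit:
carry_out([
  [[0,0,0,0,0.2],[0,0,0,0,1],[0,0,0,0,1],[0,0,0,0,1],[0,0,0,0,1]],
])

```text
clock: 57.85
tool_pos: [0.5311, -0.0042, 0.0995]
orientation: [180.0, -0.0, -90.0]
force: [0.3, -0.9, 0.1]
opening: 0.0664
gripper_force: 0.0
```

Emit:
carry_out([
  [[0,0,-0.03,0,1],[0,0,-0.1,0,1],[0,0,-0.22,0,1],[0,0,-0.36,0,1],[0,0,-0.45,0,1]],
])

```text
clock: 58.35
tool_pos: [0.5319, -0.0042, 0.1922]
orientation: [-179.9, 0.0, -90.0]
force: [0.8, 0.1, 0.5]
opening: 0.0874
gripper_force: 0.0
```

Emit:
carry_out([
  [[0.1,0.01,0,0,1],[0.25,0.03,0,0,1],[0.43,0.05,0,0,1],[0.62,0.07,0,0,1],[0.82,0.08,0,0,1]],
])

```text
clock: 58.85
tool_pos: [0.5149, -0.1694, 0.1904]
orientation: [-179.9, 0.0, -89.9]
force: [1.4, 0.2, 1.0]
opening: 0.0875
gripper_force: 0.0
```

Emit:
carry_out([
  [[0.2,0.02,0,0,1],[0.4,0.03,0,0,1],[0.6,0.05,0,0,1],[0.8,0.07,0,0,1],[0.95,0.0765,0,0,1]],
])

```text
clock: 59.35
tool_pos: [0.4992, -0.3604, 0.19]
orientation: [180.0, -0.0, -90.1]
force: [1.0, -0.3, 0.0]
opening: 0.0876
gripper_force: 0.0
```

Emit:
carry_out([
  [[0.045,0,0,0,1],[0.045,0,0,0,1],[0.045,0,0,0,1],[0.045,0,0,0,1]],
])

```text
clock: 59.75
tool_pos: [0.5001, -0.3661, 0.19]
orientation: [-180.0, 0.0, -89.9]
force: [0.8, -0.2, 0.5]
opening: 0.0878
gripper_force: 0.0
```

```bash
python3 - <<'E'
from h import *
o=ctrl.get_obs();print(o["tool_pos"],o["opening"])
s=ctrl.snapshot("side");b=ctrl.snapshot("scene")
for k in("alu_c","amber_c","square_c"):
    for n,q in(("side",s),("sc",b)):
        for r in ctrl.spot_point(q,k)[:1]: print(k,n,round(r["p"],2),atz(q,r["centre"],Z[k]).round(4))
E
```

```text
[ 0.50013982 -0.36612142  0.18999371] 0.08776203657252798
alu_c side 0.79 [0.576  0.0649 0.085 ]
alu_c sc 0.86 [0.5766 0.0536 0.085 ]
amber_c side 0.82 [ 0.5268 -0.0051  0.079 ]
amber_c sc 0.85 [0.527  0.0007 0.079 ]
square_c side 0.88 [ 0.505 -0.366  0.076]
square_c sc 0.74 [ 0.5063 -0.3679  0.076 ]
```

Emit:
carry_out([
  [[0,0,0.1,0,1],[0,0,0.22,0,1],[0,0,0.34,0,1],[0,0,0.44,0,1],[0,0,0.463,0,1]],
])

```text
clock: 60.65
tool_pos: [0.4984, -0.3665, 0.0946]
orientation: [179.8, 0.1, -90.0]
force: [-0.4, -0.6, 0.3]
opening: 0.0878
gripper_force: 0.0
```

Emit:
carry_out([
  [[0,0,0,0,1],[0,0,0,0,1],[0,0,0,0,-1],[0,0,0,0,-1],[0,0,0,0,-1]],
])

```text
clock: 61.15
tool_pos: [0.5002, -0.3673, 0.0977]
orientation: [-179.9, -0.0, -90.0]
force: [-0.3, 0.2, 0.6]
opening: 0.0692
gripper_force: 0.0
```

Emit:
carry_out([
  [[0,0,0,0,-1],[0,0,0,0,-1],[0,0,0,0,-1],[0,0,0,0,-1],[0,0,0,0,-1]],
])

```text
clock: 61.65
tool_pos: [0.5, -0.3672, 0.0971]
orientation: [-180.0, -0.0, -90.0]
force: [1.1, -0.6, -0.3]
opening: 0.0324
gripper_force: 30.0
```

Emit:
carry_out([
  [[0,0,0,0,-1],[0,0,0,0,-1],[0,0,0,0,-1],[0,0,0,0,-1],[0,0,0,0,-1]],
])

```text
clock: 62.15
tool_pos: [0.5, -0.3672, 0.0971]
orientation: [-180.0, -0.0, -90.0]
force: [1.5, -0.5, -0.2]
opening: 0.0324
gripper_force: 30.0
```

Emit:
carry_out([
  [[0,0,-0.03,0,-1],[0,0,-0.1,0,-1],[0,0,-0.2,0,-1],[0,0,-0.28,0,-1],[0,0,-0.3,0,-1]],
])

```text
clock: 62.65
tool_pos: [0.5009, -0.3679, 0.1602]
orientation: [-179.8, -0.1, -90.0]
force: [-0.4, 0.7, -1.6]
opening: 0.0322
gripper_force: 30.0
```

Emit:
carry_out([
  [[-0.04,-0.01,0,0,-1],[-0.12,-0.03,0,0,-1],[-0.23,-0.06,0,0,-1],[-0.35,-0.1,0,0,-1],[-0.48,-0.14,0,0,-1]],
])

```text
clock: 63.15
tool_pos: [0.5274, -0.2691, 0.1559]
orientation: [179.9, 0.0, -90.0]
force: [-0.1, -0.3, -2.9]
opening: 0.0319
gripper_force: 30.0
```

Emit:
carry_out([
  [[-0.13,-0.04,0,0,-1],[-0.26,-0.08,0,0,-1],[-0.38,-0.12,0,0,-1],[-0.5,-0.16,0,0,-1],[-0.6,-0.19,0,0,-1]],
])

```text
clock: 63.65
tool_pos: [0.5654, -0.1486, 0.156]
orientation: [179.9, 0.0, -89.9]
force: [0.9, 0.3, -2.5]
opening: 0.0324
gripper_force: 30.0
```

Emit:
carry_out([
  [[-0.12,-0.03,0,0,-1],[-0.24,-0.05,0,0,-1],[-0.34,-0.06,0,0,-1],[-0.41,-0.065,0,0,-1],[-0.439,-0.065,0,0,-1]],
])

```text
clock: 64.15
tool_pos: [0.5784, -0.0616, 0.1564]
orientation: [179.9, -0.0, -89.9]
force: [0.4, 0.1, -3.1]
opening: 0.0326
gripper_force: 30.0
```

Emit:
carry_out([
  [[0,0,0,0,-1],[0,0,0.06,0,-1],[0,0,0.14,0,-1],[0,0,0.2,0,-1],[0,0,0.24,0,-1]],
])

```text
clock: 64.65
tool_pos: [0.578, -0.0642, 0.1073]
orientation: [179.9, -0.0, -90.1]
force: [0.4, -0.9, -2.4]
opening: 0.0322
gripper_force: 30.0
```

Emit:
carry_out([
  [[0,0,0.02,0,-1],[0,0,0.04,0,-1],[0,0,0.05,0,-1],[0,0,0.052,0,-1],[0,0,0.052,0,-1]],
])

```text
clock: 65.15
tool_pos: [0.5791, -0.0634, 0.099]
orientation: [-180.0, 0.0, -90.0]
force: [0.7, 0.3, -1.7]
opening: 0.0322
gripper_force: 30.0
```

Emit:
carry_out([
  [[0,0,0.001,0,-1],[0,0,0.003,0,-1],[0,0,0.005,0,-1],[0,0,0.005,0,-1],[0,0,0.005,0,-1]],
])

```text
clock: 65.65
tool_pos: [0.5792, -0.0634, 0.098]
orientation: [-180.0, -0.0, -90.0]
force: [-0.9, 0.1, 1.2]
opening: 0.032
gripper_force: 30.0
```

Seated. Release and withdraw.

Emit:
carry_out([
  [[0,0,0,0,0.2],[0,0,0,0,1],[0,0,0,0,1],[0,0,0,0,1],[0,0,0,0,1]],
])

```text
clock: 66.15
tool_pos: [0.5789, -0.0634, 0.0976]
orientation: [180.0, -0.0, -90.0]
force: [0.3, -0.1, 0.7]
opening: 0.0665
gripper_force: 0.0
```

Emit:
carry_out([
  [[0,0,-0.03,0,1],[0,0,-0.1,0,1],[0,0,-0.22,0,1],[0,0,-0.36,0,1],[0,0,-0.5,0,1]],
])

```text
clock: 66.65
tool_pos: [0.5787, -0.0635, 0.1991]
orientation: [180.0, -0.0, -90.0]
force: [-0.2, 0.6, -0.4]
opening: 0.0875
gripper_force: 0.0
```

Emit:
carry_out([
  [[0,0,-0.2,0,1],[0.2,0,-0.4,0,1],[0.4,0,-0.5,0,1],[0.6,0,-0.5,0,1],[0.8,0,-0.5,0,1]],
])

```text
clock: 67.15
tool_pos: [0.5791, -0.2249, 0.2996]
orientation: [-179.8, -0.0, -90.0]
force: [-0.1, -0.4, -0.6]
opening: 0.0879
gripper_force: 0.0
```

Emit:
carry_out([
  [[0.1,0,0,0,1],[0.1,0,0,0,1],[0.1,0,0,0,1],[0.1,0,0,0,1],[0.1,0,0,0,1]],
])

```text
clock: 67.65
tool_pos: [0.579, -0.2425, 0.298]
orientation: [-180.0, 0.0, -89.9]
force: [-0.0, -0.1, 0.3]
opening: 0.0879
gripper_force: 0.0
```

```bash
python3 - <<'E'
from h import *
import pickle
o=ctrl.get_obs();print(o["tool_pos"],o["opening"])
L=[]
for n in("side","scene"):
    s=ctrl.snapshot(n);s1=pickle.load(open(n+"1.pkl","rb"));
    for k,z in(("alu_c",.085),("amber_c",.079),("square_c",.076),("jar_c",.0825)):
        for r in ctrl.spot_point(s,k)[:1]: print(k,n,round(r["p"],2),atz(s,r["centre"],z).round(4))
    g=lambda q:cv2.cvtColor(q["color"],cv2.COLOR_RGB2GRAY)
    # shift of each bottle cap against the start picture
    for k,X in(("alu",(.577,.058,.155)),("am",(.531,-.004,.143)),("sq",(.579,-.063,.138)),("drop",(.487,.088,.05)),("cov",(.48,-.094,.016)),("eye",(.482,.398,.03))):
        x,y=proj(s1,X).astype(int);T=g(s1)[y-9:y+9,x-9:x+9];r=cv2.minMaxLoc(cv2.matchTemplate(g(s)[y-17:y+17,x-17:x+17],T,cv2.TM_CCOEFF_NORMED));print("  ",n,k,round(r[1],2),np.array(r[3])-8)
E
```

```text
[ 0.57901936 -0.24248555  0.29796604] 0.08789244616754517
alu_c side 0.67 [0.5765 0.058  0.085 ]
amber_c side 0.94 [5.274e-01 5.000e-04 7.900e-02]
square_c side 0.76 [ 0.5856 -0.0573  0.076 ]
jar_c side 0.97 [0.4982 0.2972 0.0825]
   side alu 0.97 [0 0]
   side am 0.98 [0 0]
   side sq 0.98 [0 0]
   side drop 1.0 [0 0]
   side cov 1.0 [0 0]
   side eye 1.0 [0 0]
alu_c scene 0.76 [0.5731 0.057  0.085 ]
amber_c scene 0.95 [ 0.5381 -0.0036  0.079 ]
square_c scene 0.89 [ 0.5769 -0.0649  0.076 ]
jar_c scene 0.72 [0.5034 0.2971 0.0825]
   scene alu 0.99 [0 0]
   scene am 0.99 [0 0]
   scene sq 0.99 [0 0]
   scene drop 1.0 [0 0]
   scene cov 0.99 [0 0]
   scene eye 0.99 [0 0]
```

Nothing has shifted by even a pixel from the start pictures, so I'm handing the job in.

```bash
python3 -c "
from plant import ctrl
print(ctrl.close_job())"
```

```text
the job is handed in; nothing more can be done
None
```

The job is handed in (no verdict came back): the jar stands centred on the stirrer plate, all three bottles are back on their starting spots in the tray, and the bystanders are unmoved, with no pixel shift from the start pictures.

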